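# Lock a loaded ware board into its carrier

## Robot

A 6-joint arm with a two-finger parallel gripper is mounted at the origin on the work surface. World frame = base frame: x ahead of the robot, y to its left, z up, the work surface at z = 0. Lengths are in m, angles in degrees, forces in N, time in s.
With the tool pointing down it reaches from about 0.4 to 0.825 m from the base axis. Payload 7 kg.
Tool frame: the origin (TCP) lies at the very end of the fingers, on their centre line; the grasp point (between the pads) lies 19 mm behind it (r.grasp_offset is the z of the grasp point in the tool frame, in m); z points along the fingers, y is the direction in which the jaws open and shut (so a half turn about z gives the same grasp; the last joint's range is limited). The gripper opens to 88 mm and grips with 3 to 60 N. Pads are 19 mm wide; open, the fingers measure 130 mm over their backs; the gripper's body (78 mm by 193 mm) begins 47 mm behind the grasp point.
Start: joints at [-59.066, 20.546, 0.682, 0, -70.136, -16.507], TCP at [0.168, -0.654, 0.199] pointing down, gripper open.
Joint ranges: [-176.03, 176.03], [-82.01, 121.73], [-58.28, 71.71], [-173.87, 95.51], [-174.79, -0.11], [-173.66, 173.66]. Speed limits (degrees/s): [136.94, 136.94, 172.46, 180, 180, 180].

## Interface

Orientations are given as [roll, pitch, yaw] about the fixed x, y, z axes, in that order (R = Rz(yaw) Ry(pitch) Rx(roll)).
In Python, from plant import r, capture, calibration, order gives the robot as it stands.
- The arm moves only by the tool servo_tool, never from a script. Its arguments are lists of equal length, an entry for each row: "grip": the closure, from -1 (fully open) to 1 (shut), so that 0 is half open; "translation": the shift along the tool's x, y, z in m, a list of three; "turn": the turn about the tool's z in rad. A call has 1 to 10 rows; each row is the pose to reach, as a shift and turn from the pose commanded when the call began, along the tool's axes at that moment; what a row does not reach only later rows make up. A row lasts 1/12 s, in which the tool goes at most 41.7 mm and 7.16 degrees, less where a joint would pass 70% of its speed; a pose out of reach is approached as far as the arm can. A call with a gripper value outside its range is refused whole. The fingers move at their own pace and stop on an object; "newtons" is the grip in N (left out, the last holds). Time passes only in rows, so rows that repeat a pose let the fingers close. It gives the time, the measured TCP pose, the force and the opening at its end, in the units of the state.
- r.get_state(): the state, without advancing time (a new reading comes with each control period).
- capture(name): name is "scene" or "top" or "wrist"; returns (picture, depth): 420x560x3 uint8, blue, green, red; 420x560 float32, m along the optical axis (not along the pixel's ray), 0 where there is no reading.
- calibration(name): a dict with "fx", "fy", "cx", "cy" (pixels), "view" (4x4, takes a point from world to camera coordinates). Camera axes: x right, y up, looking along -z (the intrinsics and any distortion apply to the point x, -y, -z); pixel columns grow to the right and rows downward; lengths in m; the calibration is good to about 2 mm. The wrist camera is an equidistant fisheye: a pixel r from the principal point sees the ray r / f radians off the axis. A picture is of the moment at which its call begins: read the wrist's pose just before it. calibration takes no time and is no camera call; for the wrist camera it gives the pose at the moment of the call.
- order.close_job(): hands the job in, once; it reports no verdict.
The state is a dict: "time_s": time; "joints": joint angles; "qd": joint speeds; "joint_torque": joint torques, N m; "tcp_pos": TCP position; "eef_rot": TCP orientation; "contact_force": force on the tool from outside, world axes, zero at the start; "moment": the same for the moment, N m; "gripper_width": finger opening in m.
Only numpy, scipy, OpenCV 4.12 (cv2) and the standard library are available. Lean on these libraries where they do the work, as an engineer would, in place of code of your own. Each camera call takes 0.05 s, during which the arm holds its last target.

## Task

The ware board of fresh pots lies skewed on the steel carrier, not yet locked. First push it endways by its bare end until its other end butts against the end plate behind the pin; then swing the bare end round until the board is home against the back stops and the spring catch has come up in front of its edge. Push gently throughout, never with more than 20 N, do not touch the pots (they must stay standing where they are on the board), and leave the other things on the bench alone.

Things in the scene. Friction and masses are not known exactly. Their poses are not given: they have to be found in the camera images.
- carrier: Dark steel frame for one ware board. Origin on the bench under the middle of the seated board; x away from the robot to the back stops, y along the seated board to the end plate, z up. Two bearers along x, 30 mm wide, tops 40 mm high: left at y=150 mm, right at y=-170 mm (x -255 to 105). Floor rails 18 mm high, y -155 to 310. Seated board fills about x -75 to 75, y -300 to 300 mm.
- board: Loose pale wooden board 600x150x18 mm, 0.4 to 0.65 kg, flat on the bearers. Origin: its lower corner at the tucked (left) end, robot's side; width along +x, length along -y to the bare end; axes near the carrier's when seated. Starts skewed 10 to 20 deg, bare end nearer the robot, origin 15 to 30 mm short of the end plate. Sliding endways takes 2 to 5 N, swinging by the bare end 1 to 4 N.
- free_end (a point): Middle of the bare (right) end face of the board, half-way up its thickness (49 mm above the bench). The last 230 mm of the board at this end carry no pots; it overhangs the right bearer by 115 mm when seated.
- tucked_end (a point): Middle of the left end face of the board, half-way up: the end that goes behind the pin and against the end plate.
- end_plate (a point): Middle of the end plate's inner face (carrier y=301 mm), 49 mm above the bench; the plate stands beside the pin, spans carrier x -93 to -30 mm and is 62 mm high, so that it stops the board's robot-side corner.
- pin (a point): Upright fixed steel pin, 12 mm thick, top 66 mm high, at carrier x=-87, y=272 mm, this point on its axis 49 mm up. The board's left end goes in between it and the left back stop; it holds that end while the board swings, about 6 mm clear of the seated board.
- stop_left (a point): Middle of the face of the back stop on the left bearer, at carrier x=75, y=150 mm, 49 mm up; 30 mm wide, 62 mm high, rigid.
- saddle_mid (a point): Middle of the right back stop's face at the middle setting: carrier x=69, y=-170 mm, 49 mm up. The right stop and the catch are one bright clamp saddle on the right bearer, fixed with a thumbscrew up to 12 mm nearer or farther along x; its setting is not measured, so the seated board may lie up to 3 deg off square. Feel for the stop: it is hard, a few mm of pushing past contact exceed 20 N.
- catch (a joint): Sprung steel flap on the saddle, left of the right bearer (carrier y=-137 mm), 48x26 mm, hinged at its robot-side end. 0 rad: up, tip 7 mm above the bearers; about 0.14: pressed flat under the board, as at the start. Weak spring (1 to 2 N). Rises when the board's robot-side edge has passed its tip, with the board within 2 mm of the right stop. Tip at the middle setting: carrier x=-85 mm.
- pot0: Fresh clay cup, 74 mm wide, 80 mm tall (top 138 mm above the bench), origin under its foot; stands on the board's middle line 85 mm from the tucked end.
- pot1: Fresh clay bowl, 100 mm wide, 58 mm tall, origin under its foot; stands on the board 195 mm from the tucked end.
- pot2: Fresh clay cup like the first; stands on the board 305 mm from the tucked end.
- sieve: Bystander: round wooden sieve, 140 mm wide, 50 mm tall, origin at the middle of its underside.
- paddle: Bystander: flat wooden paddle, 160 mm long, 17 mm tall at the handle, origin underneath, where handle and blade meet.
- water_bowl: Bystander: dark glazed bowl, 124 mm wide, 55 mm tall, origin at the middle of its underside.
Mind the look-alikes: they are no part of the job. Leave any green, red or yellow look-alike of the pot1 alone.

How it is judged:
By the outcome, as a careful person would: the job done as asked, in the order asked, and still so for the second after the job is handed in, with the robot touching nothing.
It also fails if it takes over 64 s, if anything falls off the work surface, if the arm or the gripper's body presses on something with over 40 N, if the wrist force passes 120 N, or if a joint passes its speed limit or range.

## Working session

There is one attempt and no reset: what is moved stays moved. The work goes in short steps, Python scripts to look and compute and a tool call to move; the robot and the scene stay as the last step left them, time stands still between calls to the robot, and variables do not carry over. Pictures are saved under pics/ and viewed, and the job is handed in when it is done.

Besides the shell and the picture viewer there is one more tool, called by a JSON object that holds its "fn" and its "kwargs". servo_tool: Moves the arm, as the interface text tells. Its arguments: {"type":"object","properties":{"grip":{"type":"array","items":{"type":"number"}},"translation":{"type":"array","items":{"type":"array","items":{"type":"number"}}},"turn":{"type":"array","items":{"type":"number"}},"newtons":{"type":"number"}},"required":["grip","translation","turn"]}

```bash
ls; mkdir -p pics; python3 - <<'E'
from plant import r,capture,calibration,order
import cv2,numpy as np
s=r.get_state();print(s)
for n in ("scene","top"):
    p,d=capture(n);cv2.imwrite(f"pics/{n}0.png",p);np.save(f"{n}0.npy",d);c=calibration(n);print(n,c)
E
```

```text
pics
{'time_s': 0.0, 'joints': array([-5.90672708e+01,  2.05896964e+01,  6.32720901e-01, -2.04108150e-02,
       -7.01356274e+01, -1.65080287e+01]), 'qd': array([-0.04837376, -0.06760733,  0.0247444 , -0.07283002, -0.05664372,
       -0.04262282]), 'joint_torque': array([ 5.15685842e-04, -5.82707334e+01,  2.93053633e+01,  6.99657887e+00,
        6.85199499e-03, -1.77102997e-04]), 'tcp_pos': array([ 0.16799334, -0.65319736,  0.19783344]), 'eef_rot': array([ 1.79905762e+02, -7.91910089e-03, -1.65582244e+02]), 'contact_force': array([-0.18716689,  0.49456925,  0.2792309 ]), 'moment': array([-0.03424863,  0.00626731, -0.01800561]), 'gripper_width': 0.08761272692940715}
scene {'fx': 526.9664100575276, 'fy': 526.9664100575276, 'cx': 289.8804890770772, 'cy': 204.5160731042272, 'view': array([[-0.5663196 ,  0.82405629, -0.01460627,  0.30874996],
       [-0.64359463, -0.43109076,  0.6324134 ,  0.33190492],
       [ 0.51484761,  0.36754862,  0.77449335, -1.76538871],
       [ 0.        ,  0.        ,  0.        ,  1.        ]])}
top {'fx': 379.88682527850295, 'fy': 379.88682527850295, 'cx': 281.26960397064227, 'cy': 202.65950086204055, 'view': array([[-3.61239051e-03, -9.99993388e-01,  4.18705466e-04,
         2.69947599e-02],
       [ 9.89023326e-01, -3.51091146e-03,  1.47717750e-01,
        -5.83863023e-01],
       [-1.47715303e-01,  9.47723670e-04,  9.89029469e-01,
        -1.14865937e+00],
       [ 0.00000000e+00,  0.00000000e+00,  0.00000000e+00,
         1.00000000e+00]])}
```

View pics/scene0.png

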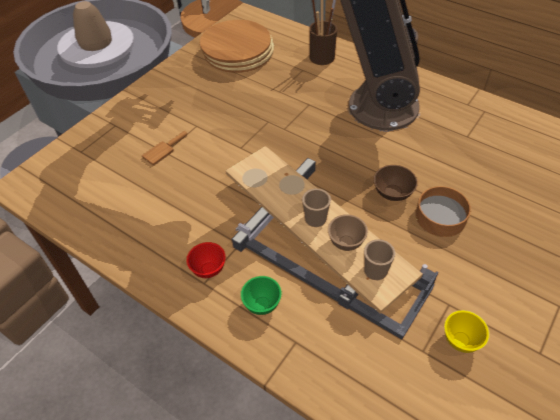

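View pics/top0.png

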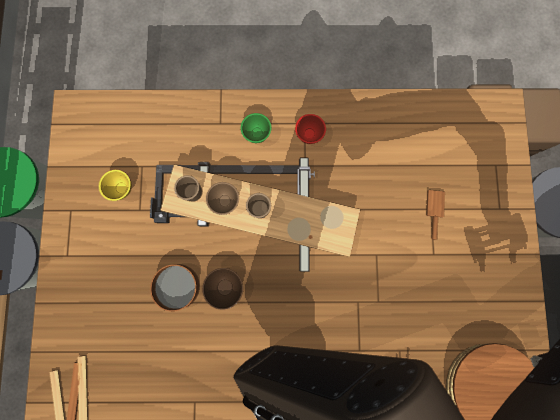

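The top view shows the skewed board from (165,190) to the bare end at (352,232). The carrier's right bearer is at column 305 and the end plate and pin are near (160,210). The red, green and yellow bowls are look-alikes. Pot1 is the brown bowl on the board at (222,198). Next I'll measure.

```bash
cat > h.py <<'E'
import numpy as np,cv2
def world(d,c):
    v,u=np.mgrid[:d.shape[0],:d.shape[1]]
    X=(u-c['cx'])/c['fx']*d;Y=-(v-c['cy'])/c['fy']*d
    P=np.stack([X,Y,-d,np.ones_like(d)],-1)
    W=P@np.linalg.inv(c['view']).T
    W[d<=0]=np.nan
    return W[...,:3]
def proj(p,c):
    q=c['view']@np.append(p,1);return np.array([c['cx']+c['fx']*q[0]/-q[2],c['cy']-c['fy']*q[1]/-q[2]])
def boardfit(p,d,c,zlo=.046,zhi=.07):
    W=world(d,c);hsv=cv2.cvtColor(p,cv2.COLOR_BGR2HSV)
    m=(W[...,2]>zlo)&(W[...,2]<zhi)&(hsv[...,2]>0)
    return W,m
E
python3 - <<'E'
from h import *
from plant import calibration
c=calibration('top');p=cv2.imread('pics/top0.png');d=np.load('top0.npy')
W=world(d,c)
for (u,v) in [(300,300),(340,235),(200,205),(304,165),(304,260),(160,210),(205,165),(160,170),(230,170),(304,130)]: print((u,v),W[v,u].round(4))
crop=p[140:290,130:380];cv2.imwrite('pics/topcrop0.png',cv2.resize(crop,None,fx=3.2,fy=3.2,interpolation=cv2.INTER_CUBIC))
z=np.clip(W[140:290,130:380,2]/0.15,0,1);z=np.nan_to_num(z);cv2.imwrite('pics/topz0.png',cv2.resize(cv2.applyColorMap((z*255).astype(np.uint8),cv2.COLORMAP_JET),None,fx=3.2,fy=3.2,interpolation=cv2.INTER_NEAREST))
E
```

```text
(300, 300) [ 0.2812 -0.033  -0.0063]
(340, 235) [ 0.4811 -0.1545  0.0576]
(200, 205) [0.5754 0.2767 0.0574]
(304, 165) [ 0.7061 -0.0482  0.0387]
(304, 260) [ 0.4058 -0.0442  0.0429]
(160, 210) [0.5654 0.4125 0.0179]
(205, 165) [0.7043 0.2659 0.0504]
(160, 170) [0.6974 0.4196 0.0137]
(230, 170) [0.6954 0.1909 0.0185]
(304, 130) [ 0.8321 -0.0514  0.0116]
```

View pics/topcrop0.png

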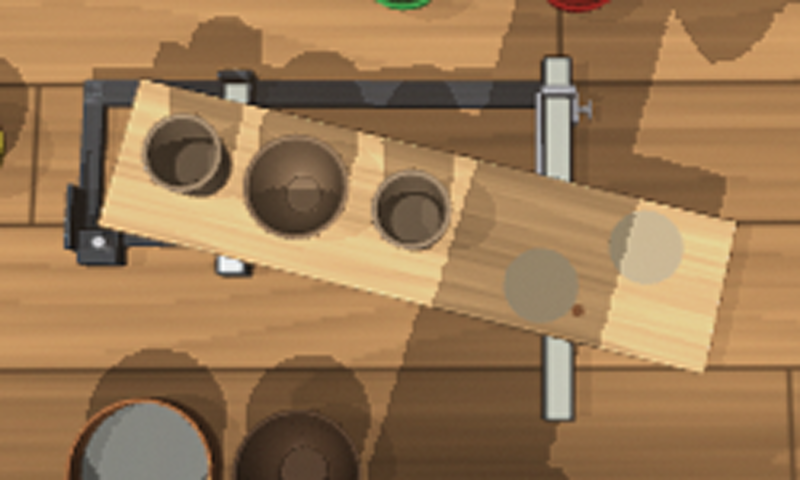

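View pics/topz0.png

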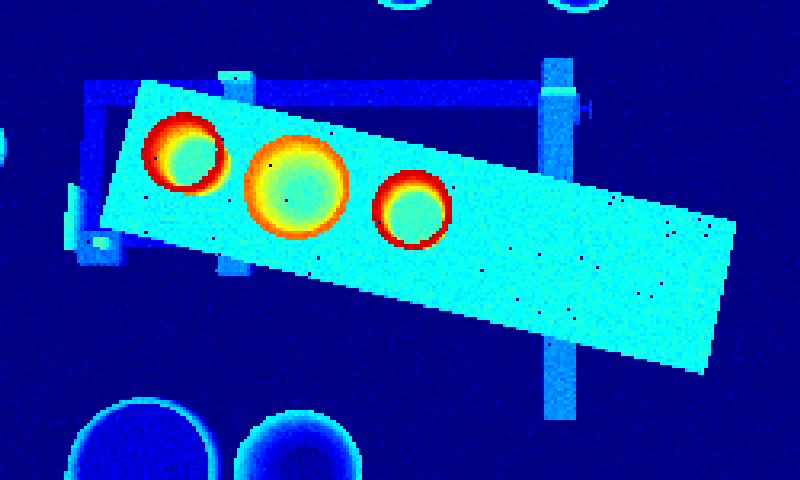

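```bash
cat >> h.py <<'E'
def fit(d,c,hint=None):
    """board pose from top depth: returns corners (origin robot-side tucked ...), angle"""
    W=world(d,c);z=W[...,2]
    m=((z>.049)&(z<.2)).astype(np.uint8)
    m=cv2.morphologyEx(m,cv2.MORPH_OPEN,np.ones((3,3)))
    n,l,st,_=cv2.connectedComponentsWithStats(m)
    k=1+np.argmax(st[1:,4]);mm=(l==k)
    # silhouette: map pixels by ray at z=.058
    top=mm&(z<.068)
    hull=cv2.convexHull(np.argwhere(top)[:,::-1].astype(np.int32)).reshape(-1,2)
    iv=np.linalg.inv(c['view']);o=iv[:3,3]
    ys,xs=np.nonzero(top)
    cont=np.argwhere(top)[:,::-1].astype(float)
    r=np.stack([(cont[:,0]-c['cx'])/c['fx'],-(cont[:,1]-c['cy'])/c['fy'],-np.ones(len(cont))],-1)@iv[:3,:3].T
    P=o+r*((.058-o[2])/r[:,2])[:,None]
    return W,mm,P
E
python3 - <<'E'
from h import *
from plant import calibration
c=calibration('top');d=np.load('top0.npy')
W,mm,P=fit(d,c)
rect=cv2.minAreaRect((P[:,:2]*1000).astype(np.float32));print(rect);print(cv2.boxPoints(rect))
zt=P;print('top z',np.nanmedian(W[...,2][mm]))
z=W[...,2]
def sel(u0,u1,v0,v1,a,b):
    s=np.zeros(z.shape,bool);s[v0:v1,u0:u1]=1;s&=(z>a)&(z<b)
    Q=W[s]; return Q
# scale 3.2 offset 130,140
for name,a in dict(pin=(155,165,212,219,.058,.075),plate=(149,157,195,220,.052,.075),stopL=(197,211,160,167,.052,.075),stopR=(297,312,165,171,.05,.075),bearR=(298,312,246,273,.03,.05),bearRtop=(298,312,157,166,.03,.05),bearL=(197,209,222,228,.03,.05),backrail=(160,300,164,175,.01,.025)).items():
    Q=sel(*a);print(name,len(Q),Q.mean(0).round(4),Q.min(0).round(4),Q.max(0).round(4))
E
```

```text
((561.0760498046875, 90.56768798828125), (598.8065185546875, 150.17672729492188), 76.04277801513672)
[[ 415.98932 -181.88489]
 [ 561.73224 -218.10712]
 [ 706.1628   363.02026]
 [ 560.41986  399.2425 ]]
top z 0.05846435132566108
pin 13 [0.5432 0.3947 0.0662] [0.5378 0.3901 0.0632] [0.5468 0.3996 0.0694]
plate 61 [0.5677 0.4261 0.0595] [0.538  0.4223 0.0521] [0.6003 0.4306 0.0666]
stopL 30 [0.7079 0.2717 0.0612] [0.7036 0.2572 0.0531] [0.7113 0.2866 0.0652]
stopR 32 [ 0.6914 -0.047   0.0592] [ 0.689  -0.0628  0.0526] [ 0.6949 -0.031   0.0667]
bearR 248 [ 0.4116 -0.046   0.0401] [ 0.3754 -0.0663  0.0336] [ 0.4487 -0.0317  0.0468]
bearRtop 72 [ 0.7173 -0.0483  0.0401] [ 0.7052 -0.0613  0.0318] [ 0.7295 -0.0352  0.0467]
bearL 40 [0.5197 0.272  0.039 ] [0.5149 0.2578 0.032 ] [0.525  0.2884 0.0441]
backrail 883 [0.701  0.1629 0.0174] [ 0.6829 -0.0329  0.0101] [0.7166 0.4197 0.0244]
```

```bash
cat >> h.py <<'E'
def go(tx,ty,tz,yaw,s=None):
    from plant import r
    s=s or r.get_state();p=s['tcp_pos'];y=np.radians(s['eef_rot'][2])
    X=np.array([np.cos(y),np.sin(y),0]);Y=np.array([np.sin(y),-np.cos(y),0])
    D=np.array([tx,ty,tz])-p
    dy=(yaw-s['eef_rot'][2]+180)%360-180
    print('pos',p.round(4),'yaw',s['eef_rot'][2].round(2),'F',s['contact_force'].round(2))
    print('tool shift',[round(float(v),4) for v in (D@X,D@Y,-D[2])],'turn',round(float(-np.radians(dy)),4))
E
python3 -c "
from h import *
go(.475,-.249,.2,-104)"
```

```text
pos [ 0.168  -0.6533  0.1979] yaw -165.58 F [ 1.    0.58 -0.18]
tool shift [-0.398, 0.3151, -0.0021] turn -1.0748
```

{"fn": "servo_tool", "kwargs": {"grip": [1,1,1,1,1,1,1,1,1,1], "translation": [[-0.02,0.016,0],[-0.04,0.032,0],[-0.06,0.048,0],[-0.08,0.063,0],[-0.1,0.079,0],[-0.12,0.095,0],[-0.14,0.11,0],[-0.16,0.126,0],[-0.18,0.142,0],[-0.2,0.158,0]], "turn": [-0.1,-0.2,-0.3,-0.4,-0.5,-0.6,-0.7,-0.8,-0.9,-1.0], "newtons": 40}}

```text
time_s: 0.93
tcp_pos: [0.3229, -0.4496, 0.1985]
eef_rot: [180.0, 0.0, -108.0]
contact_force: [0.1, 0.2, -0.2]
gripper_width: 0.0263
```

```bash
python3 -c "
from h import *
go(.475,-.249,.2,-104)"
```

```text
pos [ 0.3229 -0.4496  0.1985] yaw -108.0 F [ 0.09  0.23 -0.17]
tool shift [-0.2378, -0.0827, -0.0015] turn -0.0698
```

{"fn": "servo_tool", "kwargs": {"grip": [1,1,1,1,1,1,1,1,1,1], "translation": [[-0.024,-0.008,0],[-0.048,-0.016,0],[-0.072,-0.025,0],[-0.096,-0.033,0],[-0.12,-0.041,0],[-0.144,-0.05,0.02],[-0.168,-0.058,0.04],[-0.192,-0.066,0.06],[-0.216,-0.075,0.08],[-0.236,-0.082,0.1]], "turn": [-0.01,-0.02,-0.03,-0.04,-0.05,-0.06,-0.065,-0.07,-0.07,-0.07]}}

```text
time_s: 1.77
tcp_pos: [0.475, -0.2511, 0.0978]
eef_rot: [-180.0, 0.0, -104.2]
contact_force: [0.2, -0.1, -0.8]
gripper_width: 0.0004
```

```bash
python3 - <<'E'
from h import *
from plant import *
p,d=capture('top');c=calibration('top');cv2.imwrite('pics/top1.png',p)
cv2.imwrite('pics/top1c.png',cv2.resize(p[140:300,130:400],None,fx=2.9,fy=2.9,interpolation=cv2.INTER_CUBIC))
p,_=capture('scene');cv2.imwrite('pics/scene1.png',p)
go(.479,-.239,.036,-104)
E
```

```text
pos [ 0.4736 -0.2499  0.0953] yaw -104.15 F [-0.79 -0.3  -0.07]
tool shift [-0.0119, -0.0026, 0.0593] turn -0.0027
```

View pics/scene1.png

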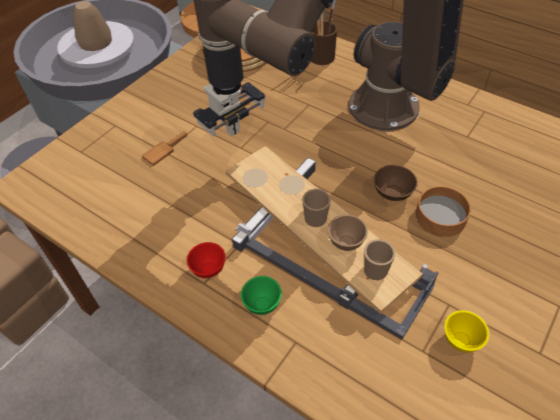

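The gripper is shut at (230,125) and clear of the bare end at (250,165). Next it goes down to the height of the end face.

{"fn": "servo_tool", "kwargs": {"grip": [1,1,1,1,1,1], "translation": [[0,-0.001,0.012],[0,-0.001,0.024],[0,-0.002,0.036],[0,-0.002,0.048],[0,-0.002,0.058],[0,-0.002,0.058]], "turn": [0,0,0,0,0,0]}}

```text
time_s: 2.37
tcp_pos: [0.4747, -0.2529, 0.039]
eef_rot: [179.8, 0.0, -104.3]
contact_force: [-0.2, 0.5, 0.6]
gripper_width: 0.0003
```

```bash
python3 - <<'E'
from h import *
from plant import *
p,d=capture('wrist');cv2.imwrite('pics/w1.png',p)
go(.4837,-.221,.036,-104)
E
```

```text
pos [ 0.4754 -0.2531  0.04  ] yaw -104.29 F [-0.29  0.28  1.05]
tool shift [-0.0331, -0.0001, 0.004] turn -0.005
```

View pics/w1.png

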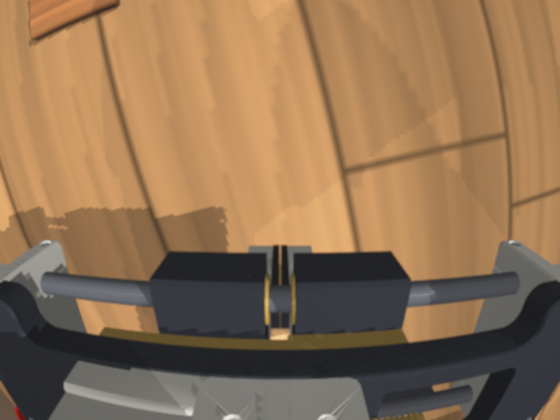

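{"fn": "servo_tool", "kwargs": {"grip": [1,1,1,1,1,1,1], "translation": [[-0.006,0,0.002],[-0.012,0,0.003],[-0.018,0,0.003],[-0.024,0,0.003],[-0.029,0,0.003],[-0.032,0,0.003],[-0.032,0,0.003]], "turn": [0,0,0,0,0,0,0]}}

```text
time_s: 3.0
tcp_pos: [0.4846, -0.2212, 0.038]
eef_rot: [-180.0, 0.0, -104.2]
contact_force: [0.7, -0.3, 0.8]
gripper_width: 0.0005
```

{"fn": "servo_tool", "kwargs": {"grip": [1,1,1,1,1,1,1,1], "translation": [[-0.001,0,0],[-0.002,0,0],[-0.003,0,0],[-0.004,0,0],[-0.005,0,0],[-0.006,0,0],[-0.007,0,0],[-0.008,0,0]], "turn": [0,0,0,0,0,0,0,0]}}

```text
time_s: 3.67
tcp_pos: [0.4862, -0.2141, 0.0377]
eef_rot: [180.0, -0.0, -104.3]
contact_force: [0.3, 0.6, 0.2]
gripper_width: 0.0003
```

{"fn": "servo_tool", "kwargs": {"grip": [1,1,1,1,1,1,1,1], "translation": [[-0.001,0,0],[-0.002,0,0],[-0.003,0,0],[-0.004,0,0],[-0.005,0,0],[-0.006,0,0],[-0.006,0,0],[-0.006,0,0]], "turn": [0,0,0,0,0,0,0,0]}}

```text
time_s: 4.33
tcp_pos: [0.4876, -0.2083, 0.0378]
eef_rot: [180.0, -0.0, -104.3]
contact_force: [0.4, 0.2, 0.7]
gripper_width: 0.0004
```

{"fn": "servo_tool", "kwargs": {"grip": [1,1,1,1,1,1], "translation": [[-0.0008,0,0],[-0.0016,0,0],[-0.0024,0,0],[-0.0032,0,0],[-0.004,0,0],[-0.004,0,0]], "turn": [0,0,0,0,0,0]}}

```text
time_s: 4.83
tcp_pos: [0.4887, -0.2044, 0.0378]
eef_rot: [-180.0, 0.0, -104.3]
contact_force: [-0.7, 0.8, -0.5]
gripper_width: 0.0003
```

{"fn": "servo_tool", "kwargs": {"grip": [1,1,1,1,1,1], "translation": [[-0.0008,0,0],[-0.0016,0,0],[-0.0024,0,0],[-0.0032,0,0],[-0.004,0,0],[-0.004,0,0]], "turn": [0,0,0,0,0,0]}}

```text
time_s: 5.33
tcp_pos: [0.4896, -0.2005, 0.0378]
eef_rot: [180.0, 0.0, -104.3]
contact_force: [-0.4, -0.3, 0.6]
gripper_width: 0.0007
```

```bash
python3 - <<'E'
from h import *
from plant import *
p,d=capture('top');c=calibration('top');np.save('top2.npy',d)
cv2.imwrite('pics/top2c.png',cv2.resize(p[140:300,130:400],None,fx=2.9,fy=2.9,interpolation=cv2.INTER_CUBIC))
p,_=capture('scene');cv2.imwrite('pics/scene2.png',cv2.resize(p[60:240,150:370],None,fx=3,fy=3,interpolation=cv2.INTER_CUBIC))
W,mm,P=fit(d,c);print(cv2.boxPoints(cv2.minAreaRect((P[:,:2]*1000).astype(np.float32))))
s=r.get_state();print(s['tcp_pos'],s['contact_force'])
E
```

```text
[[ -45.787754 -729.2631  ]
 [ 162.24002  -730.0483  ]
 [ 163.23361  -466.81378 ]
 [ -44.79416  -466.02863 ]]
[ 0.48965966 -0.20057881  0.03776307] [-0.34472134  0.44867381  0.39257388]
```

View pics/top2c.png

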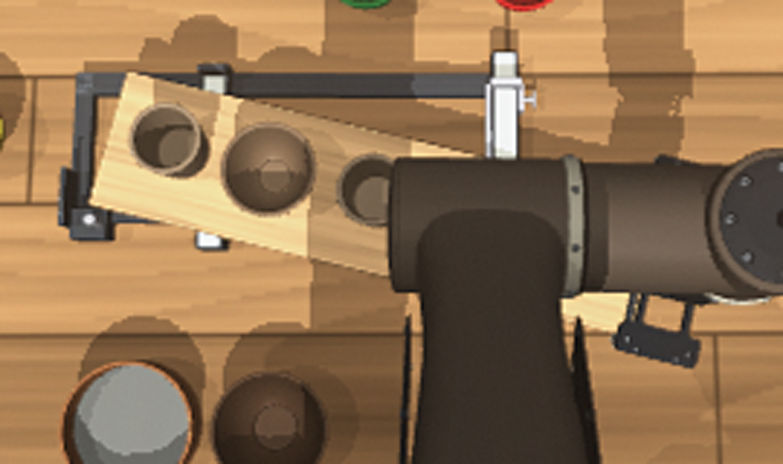

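View pics/scene2.png

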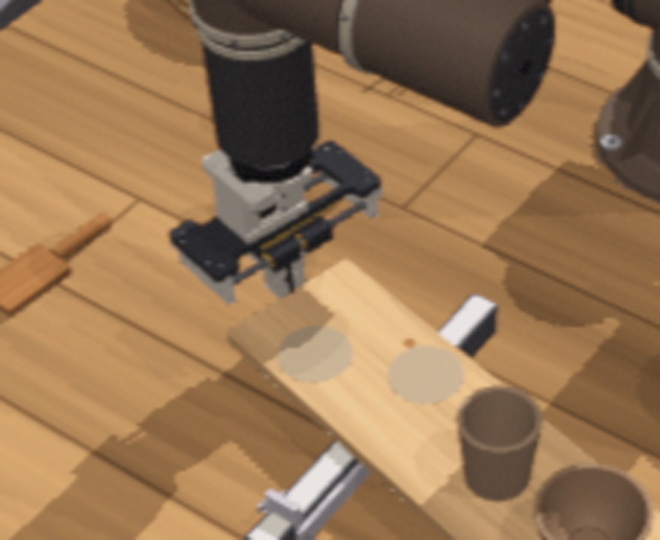

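```bash
python3 - <<'E'
from h import *
from plant import *
c=calibration('scene');
for q in [(.4897,-.2006,.0378),(.4897,-.2006,.058),(.416,-.182,.058),(.5617,-.218,.058),(.489,-.2,.058)]:
    u=proj(np.array(q),c);print(q,((u-[150,60])*3).round())
a=np.load('top0.npy');b=np.load('top2.npy');c=calibration('top')
for d in (a,b):
    z=world(d,c)[...,2]
    W=world(d,c)
    for v in (185,195,205): # tucked end along row
        row=z[v,150:185];print(v,[round(float(t),3) for t in row[6:26]])
E
```

```text
(0.4897, -0.2006, 0.0378) [283. 305.]
(0.4897, -0.2006, 0.058) [282. 290.]
(0.416, -0.182, 0.058) [342. 253.]
(0.5617, -0.218, 0.058) [221. 328.]
(0.489, -0.2, 0.058) [282. 290.]
185 [0.016, 0.017, 0.02, 0.022, 0.018, 0.017, 0.008, -0.0, -0.002, 0.001, -0.001, -0.0, 0.062, 0.057, 0.056, 0.057, 0.056, 0.056, 0.057, 0.137]
195 [0.014, 0.017, 0.016, 0.02, 0.015, 0.011, 0.006, -0.007, 0.001, 0.058, 0.056, 0.058, 0.063, 0.06, 0.056, 0.057, 0.057, 0.06, 0.056, 0.058]
205 [0.026, 0.018, 0.017, 0.017, 0.013, 0.008, 0.06, 0.057, 0.059, 0.061, 0.056, 0.057, 0.058, 0.058, 0.058, 0.058, 0.057, 0.058, 0.059, 0.055]
185 [0.018, 0.02, 0.019, 0.014, 0.02, 0.014, 0.004, -0.001, -0.002, -0.002, 0.003, -0.005, 0.059, 0.061, 0.06, 0.052, 0.06, 0.055, 0.061, 0.142]
195 [0.018, 0.017, 0.018, 0.018, 0.02, 0.011, 0.0, 0.0, -0.0, 0.06, 0.063, 0.06, 0.054, 0.062, 0.06, 0.058, 0.055, 0.059, 0.057, 0.054]
205 [0.026, 0.016, 0.019, 0.022, 0.019, 0.006, 0.056, 0.056, 0.058, 0.059, 0.058, 0.058, 0.059, 0.054, 0.056, 0.061, 0.057, 0.057, 0.058, 0.059]
```

The board hasn't moved, and in the scene view the face looks about 4 mm beyond where I estimated it. I'll keep feeling forward slowly.

{"fn": "servo_tool", "kwargs": {"grip": [1,1,1,1,1], "translation": [[-0.0008,0,0],[-0.0016,0,0],[-0.0024,0,0],[-0.003,0,0],[-0.003,0,0]], "turn": [0,0,0,0,0]}}

```text
time_s: 5.85
tcp_pos: [0.4904, -0.1976, 0.0378]
eef_rot: [-180.0, 0.0, -104.3]
contact_force: [-0.2, -0.7, -0.4]
gripper_width: 0.0008
```

{"fn": "servo_tool", "kwargs": {"grip": [1,1,1,1,1], "translation": [[-0.0008,0,0],[-0.0016,0,0],[-0.0024,0,0],[-0.003,0,0],[-0.003,0,0]], "turn": [0,0,0,0,0]}}

```text
time_s: 6.27
tcp_pos: [0.4911, -0.1947, 0.0378]
eef_rot: [-180.0, 0.0, -104.3]
contact_force: [0.1, 0.0, -0.1]
gripper_width: 0.0009
```

```bash
python3 - <<'E'
from h import *
from plant import *
p,d=capture('scene');cv2.imwrite('pics/scene3.png',cv2.resize(p[90:200,190:300],None,fx=5.4,fy=5.4,interpolation=cv2.INTER_CUBIC))
c=calibration('scene');W=world(d,c)
for v in range(128,165,2): print(v,[tuple((W[v,u]*1000).round().astype(int)) if d[v,u]>0 else None for u in range(232,256,4)])
E
```

```text
128 [(np.int64(545), np.int64(-180), np.int64(223)), None, (np.int64(537), np.int64(-159), np.int64(227)), (np.int64(507), np.int64(-172), np.int64(198)), (np.int64(492), np.int64(-171), np.int64(188)), (np.int64(479), np.int64(-168), np.int64(179))]
130 [(np.int64(545), np.int64(-181), np.int64(216)), (np.int64(546), np.int64(-166), np.int64(225)), (np.int64(514), np.int64(-181), np.int64(192)), (np.int64(507), np.int64(-173), np.int64(191)), (np.int64(496), np.int64(-168), np.int64(185)), (np.int64(487), np.int64(-161), np.int64(182))]
132 [(np.int64(542), np.int64(-184), np.int64(205)), (np.int64(538), np.int64(-174), np.int64(207)), (np.int64(518), np.int64(-178), np.int64(190)), (np.int64(509), np.int64(-172), np.int64(185)), (np.int64(499), np.int64(-166), np.int64(181)), (np.int64(482), np.int64(-167), np.int64(167))]
134 [(np.int64(545), np.int64(-182), np.int64(201)), (np.int64(534), np.int64(-179), np.int64(194)), (np.int64(520), np.int64(-177), np.int64(184)), (np.int64(509), np.int64(-173), np.int64(177)), (np.int64(501), np.int64(-165), np.int64(175)), (np.int64(487), np
[... 3670 characters left out ...]
), np.int64(-185), np.int64(69)), (np.int64(495), np.int64(-181), np.int64(59)), (np.int64(488), np.int64(-171), np.int64(60))]
162 [(np.int64(483), np.int64(-258), np.int64(-3)), (np.int64(477), np.int64(-247), np.int64(-3)), (np.int64(515), np.int64(-194), np.int64(62)), (np.int64(506), np.int64(-187), np.int64(58)), (np.int64(500), np.int64(-177), np.int64(58)), (np.int64(493), np.int64(-168), np.int64(57))]
164 [(np.int64(492), np.int64(-251), np.int64(0)), (np.int64(526), np.int64(-202), np.int64(58)), (np.int64(522), np.int64(-189), np.int64(63)), (np.int64(512), np.int64(-182), np.int64(58)), (np.int64(502), np.int64(-176), np.int64(53)), (np.int64(502), np.int64(-161), np.int64(60))]
```

View pics/scene3.png

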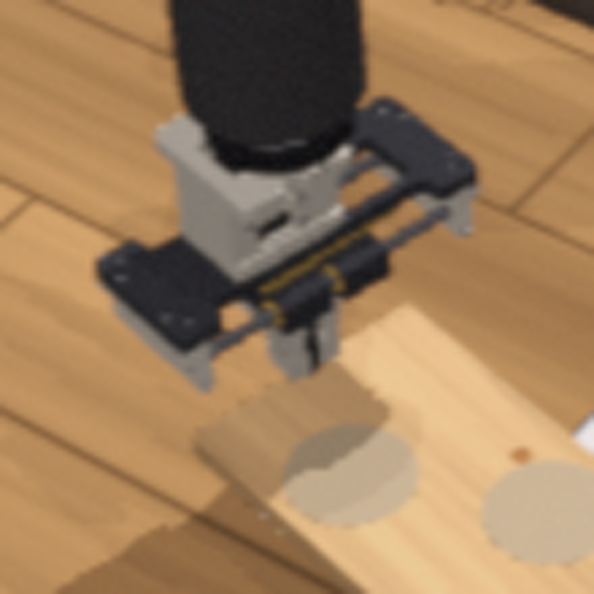

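```bash
cat >> h.py <<'E'
def tuck(d,c):
    """fit edges from the visible left part (u<250): end line and robot-side & back edges, on plane z=.058"""
    W=world(d,c);z=W[...,2];iv=np.linalg.inv(c['view']);o=iv[:3,3]
    def pt(u,v):
        rr=iv[:3,:3]@np.array([(u-c['cx'])/c['fx'],-(v-c['cy'])/c['fy'],-1]);return (o+rr*((.058-o[2])/rr[2]))[:2]*1000
    b=(z>.049)
    out={}
    E=[]
    for v in range(180,206):
        us=np.nonzero(b[v,158:185])[0]
        us=[u for u in us if b[v,158+u:158+u+6].all()]
        if us: E.append(pt(158+us[0]-.5,v))
    N=[];F=[]
    for u in range(215,262):
        vs=np.nonzero(b[150:260,u])[0]
        N.append(pt(u,150+vs[-1]+.5))
        if u>215:F.append(pt(u,150+vs[0]-.5))
    for k,a in (('end',E),('near',N),('far',F)):
        a=np.array(a,np.float32);l=cv2.fitLine(a,cv2.DIST_HUBER,0,.1,.01).ravel();out[k]=l
        ang=np.degrees(np.arctan2(l[1],l[0]))%180;print(k,len(a),'angle',round(float(ang),2),'pt',l[2:].round(1))
    def X(a,b_):
        t=np.linalg.solve(np.array([a[:2],-b_[:2]]).T,b_[2:]-a[2:]);return a[2:]+t[0]*a[:2]
    print('origin corner',X(out['end'],out['near']).round(1));return out
E
python3 - <<'E'
from h import *
from plant import *
c=calibration('top');tuck(np.load('top0.npy'),c)
p,d=capture('top');np.save('top3.npy',d);tuck(d,c);print(r.get_state()['contact_force'])
E
```

```text
end 26 angle 166.24 pt [614.1 386.1]
near 47 angle 76.11 pt [500.5 157.1]
far 46 angle 76.18 pt [655.3 158.6]
origin corner [560.3 399.2]
end 26 angle 166.36 pt [608.2 387.4]
near 47 angle 76.18 pt [501.1 159.2]
far 46 angle 76.16 pt [655.3 158.6]
origin corner [560.1 399.1]
[0.04475478 0.0841108  0.6255939 ]
```

{"fn": "servo_tool", "kwargs": {"grip": [1,1,1,1,1], "translation": [[-0.0008,0,0],[-0.0016,0,0],[-0.0024,0,0],[-0.003,0,0],[-0.003,0,0]], "turn": [0,0,0,0,0]}}

```text
time_s: 6.78
tcp_pos: [0.4919, -0.1918, 0.0378]
eef_rot: [-180.0, -0.0, -104.3]
contact_force: [0.5, -0.2, 0.5]
gripper_width: 0.0004
```

{"fn": "servo_tool", "kwargs": {"grip": [1,1,1,1,1], "translation": [[-0.0008,0,0],[-0.0016,0,0],[-0.0024,0,0],[-0.003,0,0],[-0.003,0,0]], "turn": [0,0,0,0,0]}}

```text
time_s: 7.2
tcp_pos: [0.4926, -0.1889, 0.0378]
eef_rot: [180.0, 0.0, -104.3]
contact_force: [0.6, -0.4, 0.2]
gripper_width: 0.0003
```

```bash
python3 - <<'E'
from h import *
from plant import *
p,d=capture('scene');cv2.imwrite('pics/scene4.png',cv2.resize(p[120:190,210:300],None,fx=8,fy=8,interpolation=cv2.INTER_NEAREST))
c=calibration('scene')
s=r.get_state();t=s['tcp_pos'];print(t,s['contact_force'],s['joint_torque'])
print(proj(t,c))
for z in (.04,.058,.08,.1): print(z,((proj(np.array([t[0],t[1],z]),c)-[210,120])*8).round())
W=world(d,c);z=W[...,2]
# board end edge in scene: top-surface mask
m=(abs(z-.058)<.006)
for u in range(226,262,3):
    v=[k for k in range(140,180) if m[k:k+4,u].all()]
    print(u,v[:1],W[v[0],u].round(3) if v else '')
E
```

```text
[ 0.49258732 -0.18891618  0.03776796] [ 0.57443906  0.64411761 -0.49512319] [ 3.79357603e-02 -4.48092556e+01  2.17224330e+01  5.18265322e+00
  1.74325443e-02 -1.45383491e-02]
[246.94771524 163.70131318]
0.04 [295. 345.]
0.058 [291. 311.]
0.08 [286. 268.]
0.1 [282. 229.]
226 [] 
229 [168] [ 0.55  -0.207  0.06 ]
232 [166] [ 0.538 -0.206  0.058]
235 [167] [ 0.536 -0.197  0.057]
238 [162] [ 0.515 -0.202  0.057]
241 [160] [ 0.504 -0.2    0.057]
244 [161] [ 0.506 -0.187  0.062]
247 [161] [ 0.497 -0.183  0.056]
250 [158] [ 0.48  -0.186  0.053]
253 [157] [ 0.476 -0.177  0.058]
256 [151] [ 0.452 -0.184  0.059]
259 [149] [ 0.438 -0.184  0.056]
```

View pics/scene4.png

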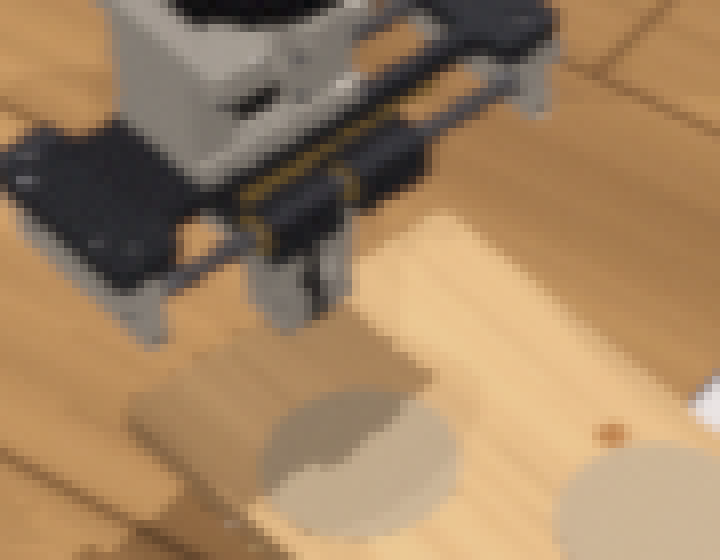

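```bash
python3 - <<'E'
from h import *
from plant import *
p,d=capture('scene');c=calibration('scene');W=world(d,c)*1000
for u in (243,246,249,251):
  print(u)
  for v in range(146,170): 
    print(v,W[v,u].round(0),p[v,u],end=' | ')
  print()
s=r.get_state();t=s['tcp_pos'];y=np.radians(s['eef_rot'][2])
X=np.array([np.cos(y),np.sin(y),0]);Y=np.array([np.sin(y),-np.cos(y),0])
for z in (.038,.058):
  for a in (-.0095,.0095):
    for b in (-.021,.021):
      q=t+a*X+b*Y;q[2]=z;print(z,a,b,((proj(q,c)-[210,120])*8).round())
# force/time test: nothing else
E
```

```text
243
146 [ 531. -162.  156.] [45 40 42] | 147 [ 533. -160.  155.] [50 52 55] | 148 [ 535. -158.  154.] [48 63 75] | 149 [ 536. -158.  151.] [41 68 86] | 150 [ 533. -161.  144.] [40 67 83] | 151 [ 536. -159.  143.] [45 66 79] | 152 [ 535. -160.  138.] [65 72 78] | 153 [ 515. -179.  106.] [ 93  99 105] | 154 [ 514. -181.  101.] [105 114 120] | 155 [ 512. -182.   94.] [105 113 121] | 156 [ 509. -186.   86.] [106 114 121] | 157 [ 508. -187.   80.] [108 117 124] | 158 [ 513. -184.   82.] [111 120 130] | 159 [ 508. -188.   71.] [108 125 145] | 160 [ 503. -193.   60.] [ 97 126 154] | 161 [ 500. -196.   52.] [ 93 133 168] | 162 [ 507. -191.   56.] [ 94 136 173] | 163 [ 512. -187.   59.] [ 95 136 174] | 164 [ 509. -189.   51.] [ 95 138 174] | 165 [ 518. -182.   59.] [100 140 177] | 166 [ 522. -178.   60.] [ 95 137 173] | 167 [ 525. -176.   60.] [ 93 134 170] | 168 [ 526. -175.   57.] [ 94 135 171] | 169 [ 529. -173.   57.] [ 97 138 175] | 
246
146 [ 524. -156.  154.] [58 52 53] | 147 [ 528. -154.  155.] [46 43 43] | 148 [ 528. -154.  150.] [33 29 29] | 149 [ 529. -153.  148.] [29 26 28] | 150 
[... 2219 characters left out ...]
] | 159 [ 485. -178.   57.] [ 84 121 153] | 160 [ 486. -178.   54.] [ 90 129 164] | 161 [ 494. -171.   61.] [ 92 132 168] | 162 [ 495. -171.   57.] [ 92 132 168] | 163 [ 501. -165.   62.] [ 91 131 168] | 164 [ 499. -167.   55.] [ 91 131 168] | 165 [ 503. -164.   56.] [ 92 132 169] | 166 [ 509. -160.   59.] [ 91 131 168] | 167 [ 507. -161.   53.] [ 93 134 171] | 168 [ 512. -157.   55.] [ 97 136 173] | 169 [ 517. -154.   57.] [100 127 151] | 
0.038 -0.0095 -0.021 [266. 391.]
0.038 -0.0095 0.021 [356. 335.]
0.038 0.0095 -0.021 [235. 363.]
0.038 0.0095 0.021 [324. 308.]
0.058 -0.0095 -0.021 [262. 353.]
0.058 -0.0095 0.021 [352. 297.]
0.058 0.0095 -0.021 [230. 325.]
0.058 0.0095 0.021 [320. 270.]
```

```bash
python3 - <<'E'
from h import *
from plant import *
p,d=capture('scene');c=calibration('scene');W=world(d,c)*1000
for u in (224,227,229,230,276,277,278):
  print(u)
  for v in (range(148,166) if u<240 else range(124,137)): 
    print(v,W[v,u].round(0),p[v,u],end=' | ')
  print()
E
```

```text
224
148 [ 579. -186.  175.] [48 44 45] | 149 [ 580. -186.  172.] [47 44 44] | 150 [ 587. -179.  178.] [43 39 40] | 151 [ 585. -182.  171.] [46 43 43] | 152 [ 588. -179.  172.] [49 45 44] | 153 [ 592. -176.  173.] [44 41 39] | 154 [ 594. -175.  171.] [38 34 34] | 155 [ 596. -173.  170.] [46 44 47] | 156 [ 594. -176.  163.] [78 83 89] | 157 [ 592. -178.  157.] [112 121 127] | 158 [ 583. -188.  140.] [115 125 134] | 159 [ 583. -188.  136.] [109 128 148] | 160 [ 582. -190.  129.] [102 138 174] | 161 [ 495. -280.   -1.] [ 97 144 188] | 162 [ 499. -276.    0.] [ 97 145 191] | 163 [ 502. -274.   -0.] [ 93 142 188] | 164 [ 503. -273.   -3.] [ 92 141 185] | 165 [ 508. -269.   -1.] [ 94 143 188] | 
227
148 [ 574. -180.  174.] [48 42 43] | 149 [ 575. -180.  171.] [43 39 41] | 150 [ 581. -174.  176.] [55 52 53] | 151 [ 584. -171.  176.] [55 52 55] | 152 [ 585. -171.  173.] [49 44 43] | 153 [ 589. -168.  175.] [40 39 37] | 154 [ 589. -169.  170.] [36 33 33] | 155 [ 591. -167.  169.] [62 63 68] | 156 [ 588. -170.  161.] [100 106 113] | 157 [ 590. -169.  160.] [114 122 129] | 158 [ 588. -172.  152.
[... 2559 characters left out ...]
142.] [114 124 132] | 133 [ 423. -125.  139.] [106 116 127] | 134 [ 417. -130.  128.] [118 140 162] | 135 [ 317. -206.    6.] [ 88 128 168] | 136 [ 315. -208.   -1.] [ 79 122 165] | 
278
124 [ 414. -127.  165.] [48 54 61] | 125 [ 417. -126.  164.] [83 89 94] | 126 [ 416. -126.  160.] [106 114 120] | 127 [ 412. -129.  152.] [109 120 130] | 128 [ 280. -229.   -4.] [ 99 123 147] | 129 [ 282. -228.   -6.] [102 125 150] | 130 [ 296. -217.    6.] [100 122 147] | 131 [ 297. -217.    3.] [103 125 149] | 132 [ 298. -216.   -1.] [108 129 150] | 133 [ 297. -217.   -6.] [103 126 150] | 134 [ 302. -213.   -5.] [104 137 171] | 135 [ 309. -209.   -2.] [ 83 127 170] | 136 [ 311. -207.   -3.] [ 81 125 168] |
```

Scene depth shows the gripper body's underside at z≈0.135 m. By the given dimensions that puts the fingertips at about 0.066 m, above the board top at 0.058, although the reading says 0.038. No force was felt because the fingers are hovering over the board. I'll back off and lower them, which is safe whichever reading is right.

{"fn": "servo_tool", "kwargs": {"grip": [1,1,1,1,1,1], "translation": [[0.006,0,-0.002],[0.012,0,-0.002],[0.018,0,-0.002],[0.024,0,-0.002],[0.03,0,-0.002],[0.03,0,-0.002]], "turn": [0,0,0,0,0,0]}}

```text
time_s: 7.85
tcp_pos: [0.4847, -0.2192, 0.0397]
eef_rot: [180.0, -0.0, -104.3]
contact_force: [-0.3, 1.1, -0.8]
gripper_width: 0.0003
```

{"fn": "servo_tool", "kwargs": {"grip": [1,1,1,1,1,1], "translation": [[0,0,0.005],[0,0,0.01],[0,0,0.015],[0,0,0.02],[0,0,0.024],[0,0,0.024]], "turn": [0,0,0,0,0,0]}}

```text
time_s: 8.35
tcp_pos: [0.4844, -0.2178, 0.0145]
eef_rot: [179.9, -0.0, -104.3]
contact_force: [0.2, 0.1, -0.1]
gripper_width: 0.0003
```

```bash
python3 - <<'E'
from h import *
from plant import *
p,d=capture('scene');c=calibration('scene');W=world(d,c)*1000
cv2.imwrite('pics/scene5.png',cv2.resize(p[100:200,190:310],None,fx=6,fy=6,interpolation=cv2.INTER_CUBIC))
np.save('sd5.npy',d)
s=r.get_state();t=s['tcp_pos'];print(t,s['joints'],s['contact_force'])
y=np.radians(s['eef_rot'][2]);X=np.array([np.cos(y),np.sin(y),0]);Y=np.array([np.sin(y),-np.cos(y),0])
# points near gripper lower parts: rel coordinates in tool frame
m=(d>0)&(W[...,2]>5)&(W[...,2]<200)
Q=W[m]/1000-t;a=Q@X;b=Q@Y;zz=Q[:,2]+t[2]
for lo,hi in((-.022,.022),(-.11,-.08),(.08,.11)):
    k=(b>lo)&(b<hi)&(abs(a)<.05)
    print(lo,hi,np.histogram(zz[k],bins=np.arange(0,.2,.01)))
E
```

```text
[ 0.48472933 -0.21789154  0.01505399] [-3.05093514e+00  1.84618673e+01 -3.02849760e+01 -3.50259790e-03
 -4.13314498e+01 -1.11998139e+01] [ 0.77563885 -0.37260859 -0.0091578 ]
-0.022 0.022 (array([  2,   0,   0,   0,  16, 114,  42,  30,   7,   0,   0,  23,  66,
        56,  40,  40,  42,  26,   6]), array([0.  , 0.01, 0.02, 0.03, 0.04, 0.05, 0.06, 0.07, 0.08, 0.09, 0.1 ,
       0.11, 0.12, 0.13, 0.14, 0.15, 0.16, 0.17, 0.18, 0.19]))
-0.11 -0.08 (array([ 5,  0,  0,  0,  0,  0,  0,  0,  0,  0,  9, 33,  9, 32, 91, 67,  0,
        0,  0]), array([0.  , 0.01, 0.02, 0.03, 0.04, 0.05, 0.06, 0.07, 0.08, 0.09, 0.1 ,
       0.11, 0.12, 0.13, 0.14, 0.15, 0.16, 0.17, 0.18, 0.19]))
0.08 0.11 (array([ 0,  0,  0,  0,  0,  0,  0,  0,  0,  0,  5, 24, 11, 11, 58, 51,  0,
        0,  0]), array([0.  , 0.01, 0.02, 0.03, 0.04, 0.05, 0.06, 0.07, 0.08, 0.09, 0.1 ,
       0.11, 0.12, 0.13, 0.14, 0.15, 0.16, 0.17, 0.18, 0.19]))
```

View pics/scene5.png

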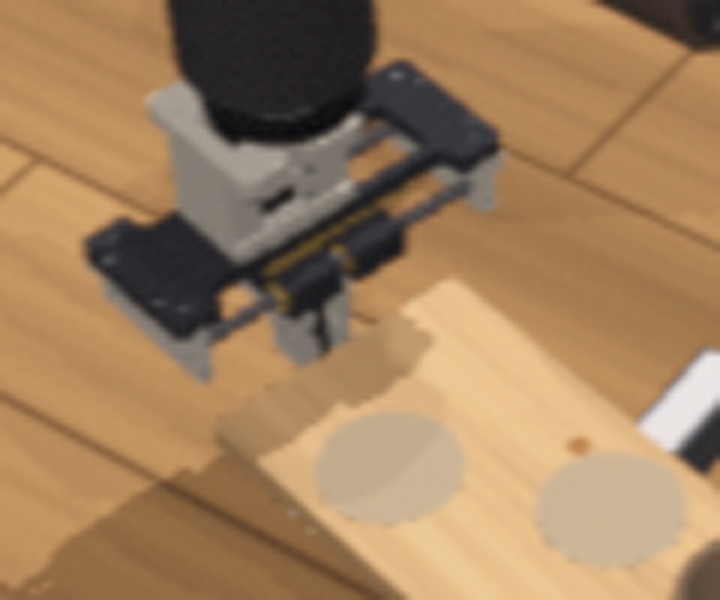

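{"fn": "servo_tool", "kwargs": {"grip": [1,1,1,1,1,1,1,1], "translation": [[0,0,0.002],[0,0,0.004],[-0.001,0,0.004],[-0.002,0,0.004],[-0.003,0,0.004],[-0.004,0,0.004],[-0.005,0,0.004],[-0.006,0,0.004]], "turn": [0,0,0,0,0,0,0,0]}}

```text
time_s: 9.07
tcp_pos: [0.4868, -0.2121, 0.0119]
eef_rot: [-180.0, 0.0, -104.3]
contact_force: [0.5, -0.3, 0.6]
gripper_width: 0.0008
```

{"fn": "servo_tool", "kwargs": {"grip": [1,1,1,1,1], "translation": [[-0.0008,0,0],[-0.0016,0,0],[-0.0024,0,0],[-0.0032,0,0],[-0.0032,0,0]], "turn": [0,0,0,0,0]}}

```text
time_s: 9.48
tcp_pos: [0.4874, -0.2092, 0.0118]
eef_rot: [180.0, -0.0, -104.3]
contact_force: [-0.4, -1.5, 0.6]
gripper_width: 0.0004
```

{"fn": "servo_tool", "kwargs": {"grip": [1,1,1,1,1], "translation": [[-0.0008,0,0],[-0.0016,0,0],[-0.0024,0,0],[-0.0032,0,0],[-0.0032,0,0]], "turn": [0,0,0,0,0]}}

```text
time_s: 9.9
tcp_pos: [0.4883, -0.2059, 0.0118]
eef_rot: [-180.0, 0.0, -104.3]
contact_force: [-0.5, -2.1, 1.0]
gripper_width: 0.0008
```

The fingers are in contact now, at about 2 N, with the face where the top camera put it. I'll push along the board axis.

{"fn": "servo_tool", "kwargs": {"grip": [1,1,1,1,1,1,1,1,1,1], "translation": [[-0.0008,0,0],[-0.0016,0,0],[-0.0024,0,0],[-0.0032,0,0],[-0.004,0,0],[-0.0048,0,0],[-0.0056,0,0],[-0.0064,0,0],[-0.0072,0,0],[-0.008,0,0]], "turn": [0,0,0,0,0,0,0,0,0,0]}}

```text
time_s: 10.73
tcp_pos: [0.4902, -0.1982, 0.0118]
eef_rot: [180.0, 0.0, -104.3]
contact_force: [0.5, -3.3, 1.9]
gripper_width: 0.0003
```

```bash
python3 - <<'E'
from h import *
from plant import *
c=calibration('top');p,d=capture('top');tuck(d,c);s=r.get_state();print(s['tcp_pos'],s['contact_force'])
E
```

```text
end 26 angle 166.29 pt [616.6 399. ]
near 47 angle 75.9 pt [504.9 174.6]
far 46 angle 76.14 pt [655.6 158. ]
origin corner [564.5 411.7]
[ 0.49021946 -0.1981222   0.01172325] [-0.87876634 -1.81558985  1.54715293]
```

{"fn": "servo_tool", "kwargs": {"grip": [1,1,1,1,1,1,1,1,1,1], "translation": [[-0.0008,0,0],[-0.0016,0,0],[-0.0024,0,0],[-0.0032,0,0],[-0.004,0,0],[-0.0048,0,0],[-0.0056,0,0],[-0.0064,0,0],[-0.0072,0,0],[-0.008,0,0]], "turn": [0,0,0,0,0,0,0,0,0,0]}}

```text
time_s: 11.62
tcp_pos: [0.4922, -0.1904, 0.0117]
eef_rot: [180.0, -0.0, -104.3]
contact_force: [-1.4, -2.6, 0.6]
gripper_width: 0.0002
```

{"fn": "servo_tool", "kwargs": {"grip": [1,1,1,1], "translation": [[-0.0006,0,0],[-0.0012,0,0],[-0.0018,0,0],[-0.0018,0,0]], "turn": [0,0,0,0]}}

```text
time_s: 11.95
tcp_pos: [0.4926, -0.1887, 0.0117]
eef_rot: [180.0, 0.0, -104.3]
contact_force: [-0.7, -1.9, 0.1]
gripper_width: 0.0004
```

```bash
python3 - <<'E'
from h import *
from plant import *
c=calibration('top');p,d=capture('top');tuck(d,c);s=r.get_state();print(s['tcp_pos'],s['contact_force'])
cv2.imwrite('pics/top4c.png',cv2.resize(p[150:250,140:320],None,fx=4.4,fy=4.4,interpolation=cv2.INTER_CUBIC))
E
```

```text
end 26 angle 173.96 pt [613.8 406.8]
near 47 angle 75.54 pt [501.7 161.5]
far 46 angle 76.16 pt [655.5 157.1]
origin corner [566.3 411.8]
[ 0.49262731 -0.18867006  0.01173967] [-4.39015010e-01 -2.05579834e+00  4.89901172e-04]
```

View pics/top4c.png

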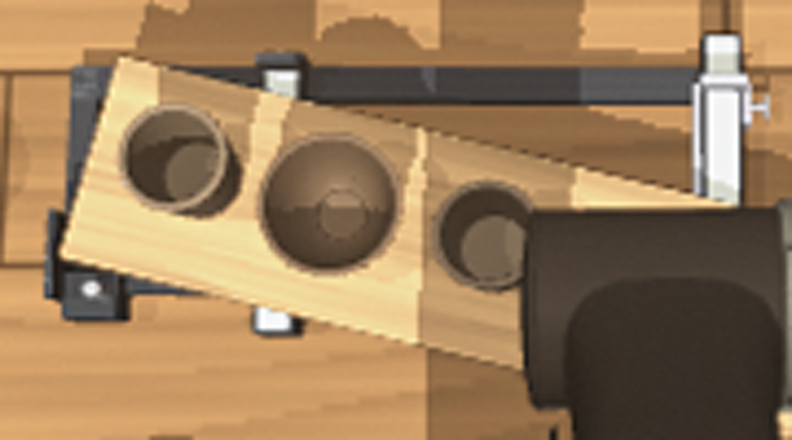

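The robot-side corner at (62,258) in the crop is almost at the plate. I'll feel for the stop in small steps.

{"fn": "servo_tool", "kwargs": {"grip": [1,1,1,1], "translation": [[-0.0005,0,0],[-0.001,0,0],[-0.0015,0,0],[-0.0015,0,0]], "turn": [0,0,0,0]}}

```text
time_s: 12.33
tcp_pos: [0.493, -0.1873, 0.0117]
eef_rot: [180.0, 0.0, -104.3]
contact_force: [-0.8, -2.8, 0.3]
gripper_width: 0.0002
```

{"fn": "servo_tool", "kwargs": {"grip": [1,1,1], "translation": [[-0.0005,0,0],[-0.001,0,0],[-0.001,0,0]], "turn": [0,0,0]}}

```text
time_s: 12.58
tcp_pos: [0.4932, -0.1865, 0.0118]
eef_rot: [180.0, -0.0, -104.3]
contact_force: [-1.1, -4.3, 0.2]
gripper_width: 0.0005
```

{"fn": "servo_tool", "kwargs": {"grip": [1,1,1], "translation": [[-0.0005,0,0],[-0.001,0,0],[-0.001,0,0]], "turn": [0,0,0]}}

```text
time_s: 12.83
tcp_pos: [0.4931, -0.1862, 0.0117]
eef_rot: [180.0, -0.1, -104.3]
contact_force: [-0.6, -10.5, -1.1]
gripper_width: 0.0002
```

The force rose to 10.5 N with no more travel, so the board is butted against the plate. I'll back off, lift, and turn the tool for the swing.

{"fn": "servo_tool", "kwargs": {"grip": [1,1,1,1,1,1,1,1,1], "translation": [[0.003,0,0],[0.008,0,0],[0.015,0,0],[0.022,0,0],[0.025,0,-0.01],[0.025,0,-0.025],[0.025,0,-0.045],[0.025,0,-0.06],[0.025,0,-0.06]], "turn": [0,0,0,0,0,0,0,0,0]}}

```text
time_s: 13.58
tcp_pos: [0.4895, -0.2104, 0.0757]
eef_rot: [-179.7, 0.0, -104.3]
contact_force: [1.3, -0.6, 0.8]
gripper_width: 0.0007
```

```bash
python3 - <<'E'
from h import *
from plant import *
go(.405,-.126,.072,-185)
E
```

```text
pos [ 0.4895 -0.2104  0.0757] yaw -104.25 F [ 1.28 -0.59  0.82]
tool shift [-0.061, 0.1027, 0.0037] turn 1.4094
```

{"fn": "servo_tool", "kwargs": {"grip": [1,1,1,1,1,1,1,1,1,1], "translation": [[-0.004,0.01,0],[-0.008,0.02,0],[-0.013,0.03,0],[-0.019,0.04,0],[-0.025,0.05,0],[-0.031,0.06,0],[-0.038,0.07,0],[-0.045,0.08,0],[-0.052,0.09,0],[-0.06,0.101,0]], "turn": [0.12,0.24,0.36,0.48,0.6,0.72,0.84,0.96,1.08,1.2]}}

```text
time_s: 14.42
tcp_pos: [0.4038, -0.1264, 0.072]
eef_rot: [180.0, 0.0, -173.4]
contact_force: [0.4, 0.2, -0.6]
gripper_width: 0.0005
```

```bash
python3 - <<'E'
from h import *
from plant import *
go(.405,-.126,.072,-185)
p,d=capture('scene');cv2.imwrite('pics/scene6.png',cv2.resize(p[60:240,150:370],None,fx=3,fy=3,interpolation=cv2.INTER_CUBIC))
go(.405,-.126,.012,-185)
E
```

```text
pos [ 0.4038 -0.1264  0.072 ] yaw -173.39 F [ 0.41  0.24 -0.62]
tool shift [-0.0012, 0.0003, -0.0] turn 0.2026
pos [ 0.4019 -0.1256  0.0719] yaw -174.08 F [-3.16  0.72 -0.56]
tool shift [-0.003, -0.0007, 0.0599] turn 0.1905
```

View pics/scene6.png

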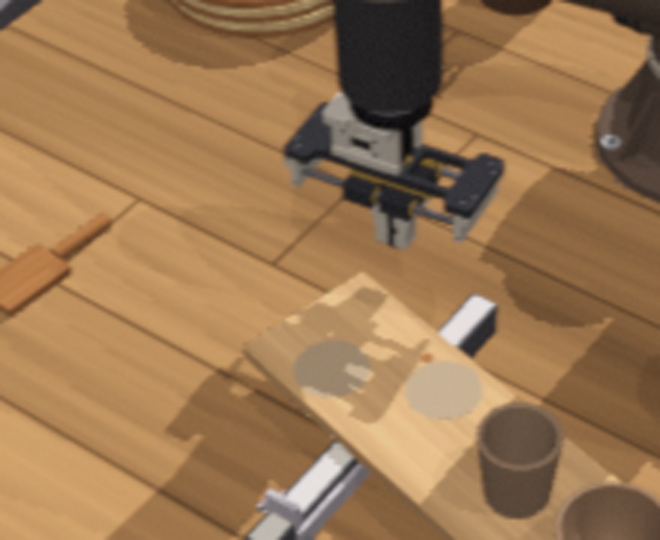

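{"fn": "servo_tool", "kwargs": {"grip": [1,1,1,1,1,1,1,1], "translation": [[0,0,0.008],[0,0,0.016],[0,0,0.024],[0,0,0.034],[0,0,0.044],[0,0,0.054],[0,0,0.059],[0,0,0.059]], "turn": [0.05,0.1,0.15,0.19,0.19,0.19,0.19,0.19]}}

```text
time_s: 15.13
tcp_pos: [0.4035, -0.1269, 0.012]
eef_rot: [-180.0, -0.1, 176.1]
contact_force: [0.2, 0.3, -0.6]
gripper_width: 0.0006
```

```bash
python3 - <<'E'
from h import *
from plant import *
p,d=capture('top');c=calibration('top');np.save('top7.npy',d);cv2.imwrite('pics/top7.png',cv2.resize(p[150:260,140:380],None,fx=3.3,fy=3.3,interpolation=cv2.INTER_CUBIC))
go(.412,-.126,.012,-185)
tuck(d,c)
E
```

```text
pos [ 0.4039 -0.1268  0.0126] yaw 176.14 F [ 0.33 -0.99  0.39]
tool shift [-0.008, 0.0014, 0.0006] turn 0.02
end 26 angle 177.29 pt [610.5 408.2]
near 47 angle 39.19 pt [459.9 171.8]
far 46 angle 76.16 pt [655.5 157.1]
origin corner [742.2 401.9]
```

View pics/top7.png

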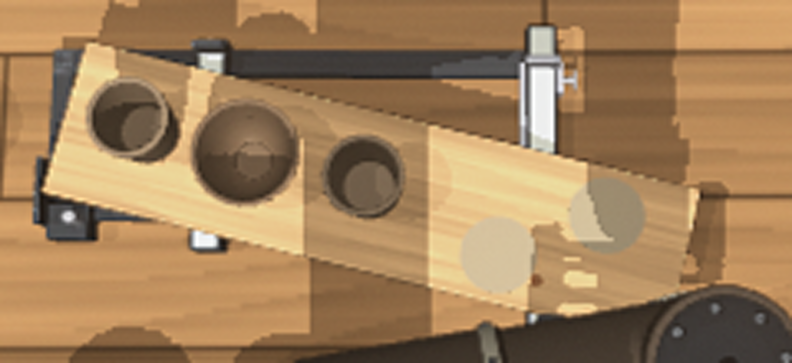

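The corner is at the end plate, (43,190) in the crop, and the pots are standing. Now the swing.

{"fn": "servo_tool", "kwargs": {"grip": [1,1,1,1,1,1,1,1,1,1], "translation": [[-0.0015,0,0],[-0.003,0,0],[-0.0045,0,0],[-0.006,0,0],[-0.0075,0,0],[-0.0085,0,0],[-0.0095,0,0],[-0.0105,0,0],[-0.0115,0,0],[-0.0125,0,0]], "turn": [0,0,0,0,0,0,0,0,0,0]}}

```text
time_s: 16.02
tcp_pos: [0.4163, -0.1275, 0.0127]
eef_rot: [-180.0, -0.0, 176.1]
contact_force: [-0.6, -0.8, 0.8]
gripper_width: 0.0003
```

{"fn": "servo_tool", "kwargs": {"grip": [1,1,1,1,1,1,1,1,1,1], "translation": [[-0.0012,-0.0002,0],[-0.0024,-0.0004,0],[-0.0036,-0.0006,0],[-0.0048,-0.0008,0],[-0.006,-0.001,0],[-0.0072,-0.0012,0],[-0.0084,-0.0014,0],[-0.0096,-0.0016,0],[-0.0108,-0.0018,0],[-0.012,-0.002,0]], "turn": [0,0,0,0,0,0,0,0,0,0]}}

```text
time_s: 16.85
tcp_pos: [0.4287, -0.1303, 0.0128]
eef_rot: [180.0, 0.0, 176.1]
contact_force: [-2.3, -0.3, -0.4]
gripper_width: 0.0
```

```bash
python3 - <<'E'
from h import *
from plant import *
p,d=capture('top');c=calibration('top');np.save('top8.npy',d);cv2.imwrite('pics/top8.png',cv2.resize(p[150:260,140:380],None,fx=3.3,fy=3.3,interpolation=cv2.INTER_CUBIC))
s=r.get_state();print(s['tcp_pos'],s['contact_force'])
E
```

```text
[ 0.42892001 -0.13029096  0.01279413] [-0.45203289 -1.07949205  0.18427882]
```

View pics/top8.png

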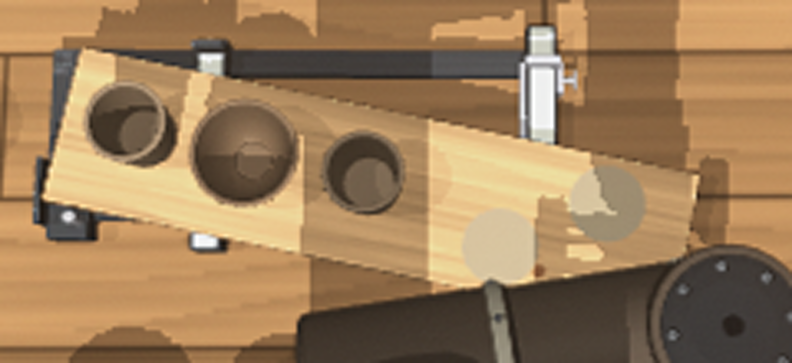

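The bare end is swinging (its back corner went from (698,190) to (698,175)), at about 2 N. I'll continue.

{"fn": "servo_tool", "kwargs": {"grip": [1,1,1,1,1,1,1,1,1,1], "translation": [[-0.0015,-0.0002,0],[-0.003,-0.0004,0],[-0.0045,-0.0006,0],[-0.006,-0.0008,0],[-0.0075,-0.001,0],[-0.009,-0.0012,0],[-0.0105,-0.0014,0],[-0.012,-0.0016,0],[-0.0135,-0.0018,0],[-0.015,-0.002,0]], "turn": [0,0,0,0,0,0,0,0,0,0]}}

```text
time_s: 17.73
tcp_pos: [0.4435, -0.1333, 0.0128]
eef_rot: [180.0, 0.0, 176.1]
contact_force: [-2.5, -0.7, -0.3]
gripper_width: 0.0004
```

{"fn": "servo_tool", "kwargs": {"grip": [1,1,1,1,1,1,1,1,1,1], "translation": [[-0.0015,-0.0002,0],[-0.003,-0.0004,0],[-0.0045,-0.0006,0],[-0.006,-0.0008,0],[-0.0075,-0.001,0],[-0.009,-0.0012,0],[-0.0105,-0.0014,0],[-0.012,-0.0016,0],[-0.0135,-0.0018,0],[-0.015,-0.002,0]], "turn": [0,0,0,0,0,0,0,0,0,0]}}

```text
time_s: 18.57
tcp_pos: [0.4583, -0.1363, 0.0128]
eef_rot: [180.0, 0.0, 176.1]
contact_force: [-1.0, 0.4, -0.2]
gripper_width: 0.0004
```

{"fn": "servo_tool", "kwargs": {"grip": [1,1,1,1,1,1,1,1,1,1], "translation": [[-0.0015,-0.0001,0],[-0.003,-0.0002,0],[-0.0045,-0.0003,0],[-0.006,-0.0004,0],[-0.0075,-0.0005,0],[-0.009,-0.0006,0],[-0.0105,-0.0007,0],[-0.012,-0.0008,0],[-0.0135,-0.0009,0],[-0.015,-0.001,0]], "turn": [0,0,0,0,0,0,0,0,0,0]}}

```text
time_s: 19.4
tcp_pos: [0.4732, -0.1384, 0.0128]
eef_rot: [-180.0, -0.0, 176.1]
contact_force: [-1.2, -0.4, 0.4]
gripper_width: 0.0003
```

```bash
python3 - <<'E'
from h import *
from plant import *
p,d=capture('top');c=calibration('top');np.save('top9.npy',d);cv2.imwrite('pics/top9.png',cv2.resize(p[150:260,140:380],None,fx=3.3,fy=3.3,interpolation=cv2.INTER_CUBIC))
s=r.get_state();print(s['tcp_pos'],s['contact_force'])
W=world(d,c);z=W[...,2]
def edge(u0,u1,far):
    o=[]
    for u in range(u0,u1):
        vs=[v for v in range(150,260) if z[v,u]>.049 and abs(z[v,u]-.058)<.009]
        v=(min(vs)-.5) if far else max(vs)+.5
        iv=np.linalg.inv(c['view']);q=iv[:3,:3]@np.array([(u-c['cx'])/c['fx'],-(v-c['cy'])/c['fy'],-1]);oo=iv[:3,3]
        o.append((oo+q*((.058-oo[2])/q[2]))[:2]*1000)
    l=cv2.fitLine(np.array(o,np.float32),cv2.DIST_HUBER,0,.1,.01).ravel();print('far' if far else 'near',np.degrees(np.arctan2(l[1],l[0]))%180,l[2:])
edge(215,290,True);edge(175,240,False)
E
```

```text
[ 0.47357857 -0.13834692  0.01278684] [-0.93318897  0.2426811   0.45754251]
far 83.09336 [666.73016 116.12108]
near 83.46994 [532.9735  260.38806]
```

View pics/top9.png

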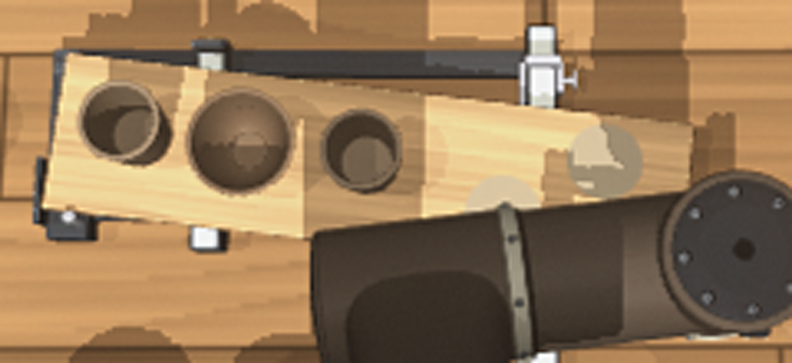

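Board angle is 83.3°, rotating on the pin, with the force low. About 45–50 mm of tool travel is left before the right stop.

{"fn": "servo_tool", "kwargs": {"grip": [1,1,1,1,1,1,1,1,1,1], "translation": [[-0.0015,0,0],[-0.003,0,0],[-0.0045,0,0],[-0.006,0,0],[-0.0075,0,0],[-0.009,0,0],[-0.0105,0,0],[-0.012,0,0],[-0.0135,0,0],[-0.015,0,0]], "turn": [0,0,0,0,0,0,0,0,0,0]}}

```text
time_s: 20.28
tcp_pos: [0.4882, -0.1394, 0.0128]
eef_rot: [180.0, 0.0, 176.1]
contact_force: [-1.1, -1.4, 0.0]
gripper_width: 0.0004
```

{"fn": "servo_tool", "kwargs": {"grip": [1,1,1,1,1,1,1,1,1,1], "translation": [[-0.0015,0,0],[-0.003,0,0],[-0.0045,0,0],[-0.006,0,0],[-0.0075,0,0],[-0.009,0,0],[-0.0105,0,0],[-0.012,0,0],[-0.0135,0,0],[-0.015,0,0]], "turn": [0,0,0,0,0,0,0,0,0,0]}}

```text
time_s: 21.12
tcp_pos: [0.5031, -0.1404, 0.0128]
eef_rot: [-180.0, -0.0, 176.1]
contact_force: [-1.1, -0.4, -0.4]
gripper_width: 0.0005
```

```bash
cat >> h.py <<'E'
def edges(d,c,ranges):
    W=world(d,c);z=W[...,2];iv=np.linalg.inv(c['view']);oo=iv[:3,3];R=[]
    for u0,u1,far in ranges:
        o=[]
        for u in range(u0,u1):
            vs=[v for v in range(150,260) if abs(z[v,u]-.058)<.008 and abs(z[v+(2 if far else -2),u]-.058)<.02]
            if not vs: continue
            v=(min(vs)-.5) if far else max(vs)+.5
            q=iv[:3,:3]@np.array([(u-c['cx'])/c['fx'],-(v-c['cy'])/c['fy'],-1])
            o.append((oo+q*((.058-oo[2])/q[2]))[:2]*1000)
        l=cv2.fitLine(np.array(o,np.float32),cv2.DIST_HUBER,0,.1,.01).ravel()
        f=lambda y:round(float(l[2]+(y-l[3])*l[0]/l[1]),1)
        print('far ' if far else 'near','ang',round(float(np.degrees(np.arctan2(l[1],l[0]))%180),2),'x at y=395,272,40,-47:',f(395),f(272),f(40),f(-47));R.append(l)
    return R
E
python3 - <<'E'
from h import *
from plant import *
p,d=capture('top');c=calibration('top');np.save('top10.npy',d);cv2.imwrite('pics/top10.png',cv2.resize(p[150:260,140:380],None,fx=3.3,fy=3.3,interpolation=cv2.INTER_CUBIC))
s=r.get_state();print(s['tcp_pos'],s['contact_force'])
edges(d,c,[(215,290,1),(175,228,0)])
E
```

```text
[ 0.50350809 -0.14038477  0.0127925 ] [-0.45786545 -0.36396647 -0.44171443]
far  ang 86.28 x at y=395,272,40,-47: 699.3 691.3 676.2 670.5
near ang 86.18 x at y=395,272,40,-47: 549.0 540.8 525.3 519.5
```

View pics/top10.png

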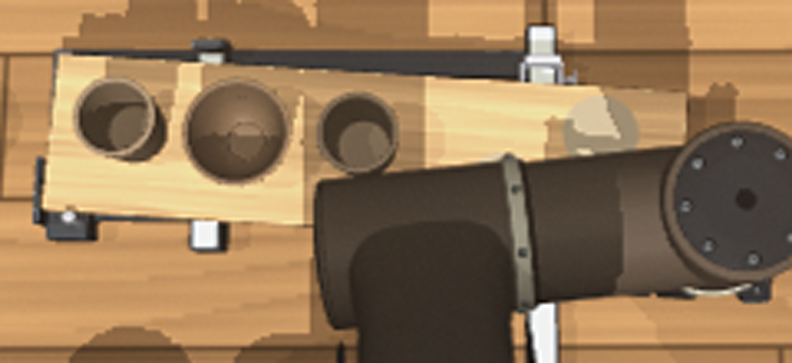

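{"fn": "servo_tool", "kwargs": {"grip": [1,1,1,1,1,1,1,1,1,1], "translation": [[-0.0015,0,0],[-0.003,0,0],[-0.0045,0,0],[-0.006,0,0],[-0.0075,0,0],[-0.009,0,0],[-0.0105,0,0],[-0.012,0,0],[-0.013,0,0],[-0.014,0,0]], "turn": [0,0,0,0,0,0,0,0,0,0]}}

```text
time_s: 22.0
tcp_pos: [0.5171, -0.1413, 0.0127]
eef_rot: [180.0, -0.0, 176.1]
contact_force: [-1.8, -0.2, 0.1]
gripper_width: 0.0003
```

{"fn": "servo_tool", "kwargs": {"grip": [1,1,1,1,1,1], "translation": [[-0.0006,0,0],[-0.0012,0,0],[-0.0018,0,0],[-0.0024,0,0],[-0.003,0,0],[-0.003,0,0]], "turn": [0,0,0,0,0,0]}}

```text
time_s: 22.5
tcp_pos: [0.5202, -0.1415, 0.0128]
eef_rot: [180.0, 0.0, 176.1]
contact_force: [-0.8, 0.2, 0.4]
gripper_width: 0.0003
```

```bash
python3 - <<'E'
from h import *
from plant import *
p,d=capture('top');c=calibration('top');cv2.imwrite('pics/top11.png',cv2.resize(p[150:260,140:380],None,fx=3.3,fy=3.3,interpolation=cv2.INTER_CUBIC))
s=r.get_state();print(s['tcp_pos'],s['contact_force'])
edges(d,c,[(215,290,1),(175,225,0)])
E
```

```text
[ 0.52021984 -0.14152782  0.01280037] [ 0.27665757 -0.37883696 -0.84371254]
far  ang 87.96 x at y=395,272,40,-47: 700.1 695.7 687.5 684.4
near ang 88.1 x at y=395,272,40,-47: 548.7 544.6 536.9 534.1
```

{"fn": "servo_tool", "kwargs": {"grip": [1,1,1,1,1], "translation": [[-0.0005,0,0],[-0.001,0,0],[-0.0015,0,0],[-0.002,0,0],[-0.002,0,0]], "turn": [0,0,0,0,0]}}

```text
time_s: 22.97
tcp_pos: [0.5221, -0.1417, 0.0128]
eef_rot: [-180.0, 0.0, 176.1]
contact_force: [-0.5, -0.5, 0.5]
gripper_width: 0.0005
```

{"fn": "servo_tool", "kwargs": {"grip": [1,1,1,1], "translation": [[-0.0005,0,0],[-0.001,0,0],[-0.0015,0,0],[-0.0015,0,0]], "turn": [0,0,0,0]}}

```text
time_s: 23.3
tcp_pos: [0.5236, -0.1418, 0.0128]
eef_rot: [-180.0, 0.0, 176.1]
contact_force: [-1.5, -0.0, 0.8]
gripper_width: 0.0007
```

{"fn": "servo_tool", "kwargs": {"grip": [1,1,1], "translation": [[-0.0005,0,0],[-0.001,0,0],[-0.001,0,0]], "turn": [0,0,0]}}

```text
time_s: 23.55
tcp_pos: [0.5246, -0.1419, 0.0128]
eef_rot: [-180.0, 0.0, 176.1]
contact_force: [-0.3, -0.5, 0.2]
gripper_width: 0.0005
```

```bash
python3 - <<'E'
from h import *
from plant import *
p,d=capture('top');c=calibration('top')
s=r.get_state();print(s['tcp_pos'],s['contact_force'])
edges(d,c,[(215,290,1),(175,225,0)])
E
```

```text
[ 0.52457581 -0.14185673  0.01276105] [-0.69378577 -0.23855992 -0.60482823]
far  ang 88.66 x at y=395,272,40,-47: 698.8 695.9 690.5 688.5
near ang 89.8 x at y=395,272,40,-47: 546.2 545.7 544.9 544.6
```

{"fn": "servo_tool", "kwargs": {"grip": [1,1,1], "translation": [[-0.0004,0,0],[-0.0008,0,0],[-0.0008,0,0]], "turn": [0,0,0]}}

```text
time_s: 23.85
tcp_pos: [0.5248, -0.1419, 0.0127]
eef_rot: [-180.0, -0.0, 176.1]
contact_force: [-2.7, -0.4, 0.7]
gripper_width: 0.0006
```

{"fn": "servo_tool", "kwargs": {"grip": [1,1,1], "translation": [[-0.0004,0,0],[-0.0008,0,0],[-0.0008,0,0]], "turn": [0,0,0]}}

```text
time_s: 24.1
tcp_pos: [0.5249, -0.142, 0.0125]
eef_rot: [-180.0, -0.1, 176.1]
contact_force: [-5.6, 1.8, 2.5]
gripper_width: 0.0004
```

{"fn": "servo_tool", "kwargs": {"grip": [1,1,1], "translation": [[-0.0004,0,0],[-0.0008,0,0],[-0.0008,0,0]], "turn": [0,0,0]}}

```text
time_s: 24.35
tcp_pos: [0.5249, -0.142, 0.0123]
eef_rot: [-180.0, -0.2, 176.1]
contact_force: [-7.5, 0.6, 3.6]
gripper_width: 0.0
```

Contact with the right stop: force rose to 7.5 N with no travel. I'll check the catch with the wrist and top cameras.

```bash
python3 - <<'E'
from h import *
from plant import *
p,d=capture('wrist');cv2.imwrite('pics/w12.png',p);np.save('w12.npy',d)
p,d=capture('top');c=calibration('top');cv2.imwrite('pics/top12.png',cv2.resize(p[150:260,140:380],None,fx=3.3,fy=3.3,interpolation=cv2.INTER_CUBIC))
edges(d,c,[(215,290,1),(165,222,0)]);print(r.get_state()['contact_force'])
E
```

```text
far  ang 88.7 x at y=395,272,40,-47: 698.6 695.8 690.5 688.6
near ang 88.57 x at y=395,272,40,-47: 549.2 546.1 540.3 538.1
[-5.70023393  2.07446353  3.25045751]
```

View pics/w12.png

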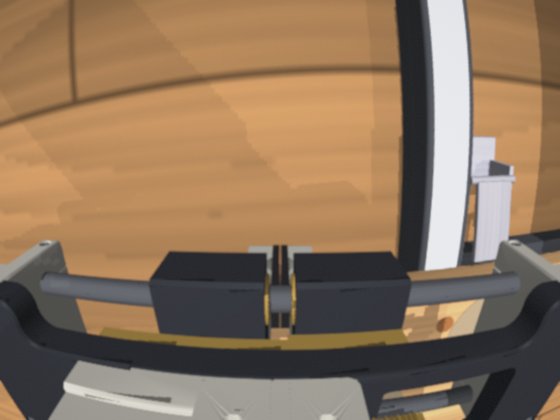

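View pics/top12.png

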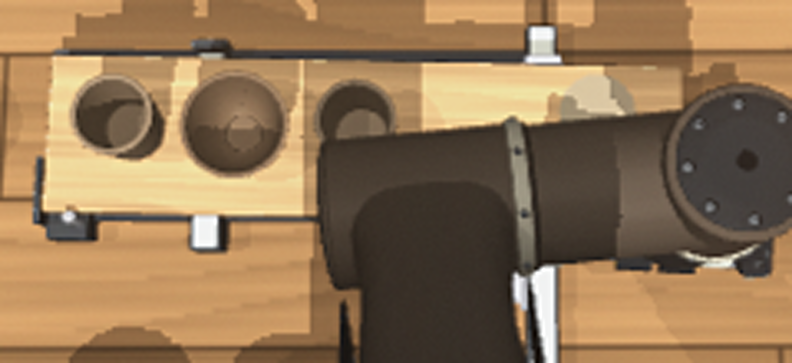

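```bash
cat >> h.py <<'E'
def wristworld(d,c):
    v,u=np.mgrid[:d.shape[0],:d.shape[1]].astype(float)
    a=(u-c['cx'])/c['fx'];b=(v-c['cy'])/c['fy'];th=np.hypot(a,b)+1e-9
    k=np.tan(th)/th
    X=a*k*d;Y=-b*k*d
    W=np.stack([X,Y,-d,np.ones_like(d)],-1)@np.linalg.inv(c['view']).T
    W[d<=0]=np.nan
    return W[...,:3]
E
python3 - <<'E'
from h import *
from plant import *
c=calibration('wrist');print(c['cx'],c['cy'],c['fx'])
d=np.load('w12.npy');W=wristworld(d,c)*1000
for u in (484,492,500):
    print(u);[print(v,W[v,u].round(1)) for v in range(140,272,8)]
for (u,v) in [(446,150),(446,220),(200,150),(450,340),(430,290)]: print((u,v),W[v,u].round(1))
p=cv2.imread('pics/w12.png');cv2.imwrite('pics/w12c.png',cv2.resize(p[120:290,400:560],None,fx=3.5,fy=3.5,interpolation=cv2.INTER_CUBIC))
E
```

```text
279.7056373005095 205.8259437494903 325.19226210127806
484
140 [465.9  -3.8  11.5]
148 [471.4  -2.7  10.3]
156 [476.7  -2.8  10.8]
164 [482.2  -1.9  10.1]
172 [487.4  -2.4  11.4]
180 [486.2 -20.9  37.7]
188 [490.6 -21.4  39. ]
196 [495.2 -21.3  39.7]
204 [499.7 -21.5  40.9]
212 [504.8 -20.6  40.6]
220 [509.2 -20.8  41.9]
228 [513.5 -21.4  43.8]
236 [518.6 -20.6  44. ]
244 [523.9 -19.6  44. ]
252 [528.9 -19.1  44.6]
260 [534.  -18.6  45.5]
268 [539.8 -17.1  45.3]
492
140 [465.9   3.4  11.2]
148 [471.3   3.7  11. ]
156 [476.7   4.   11.1]
164 [481.4   1.6  14.9]
172 [486.6   1.3  15.9]
180 [486.9 -13.5  36. ]
188 [491.1 -14.8  38.5]
196 [495.2 -16.   40.8]
204 [500.6 -14.2  39.4]
212 [504.8 -15.3  41.8]
220 [510.  -14.2  41.5]
228 [514.7 -14.   42.5]
236 [519.9 -13.1  42.6]
244 [524.9 -12.7  43.4]
252 [530.  -12.2  44.3]
260 [552.5  12.4  15.8]
268 [539.4 -12.3  47.6]
500
140 [467.2  21.1  -2. ]
148 [472.9  20.7  -1.1]
156 [478.9  21.5  -1.6]
164 [479.6   1.   24.7]
172 [484.6   0.8  25.6]
180 [486.8  -7.9  37.1]
188 [491.   -9.3  39.7]
196 [495.8  -9.   40.1]
204 [501.   -7.8  39.6]
212 [nan nan nan]
220 [510.5  -7.8  41.7]
228 [515.5  -7.2  42.2]
236 [520.7  -6.4  42.6]
244 [492.8 -59.4 106.3]
252 [495.3 -59.9 107.7]
260 [498.5 -59.3 108.1]
268 [501.2 -59.4 109.2]
(446, 150) [468.2 -49.7  40.1]
(446, 220) [508.6 -45.6  37.7]
(200, 150) [ 465.7 -187.5   -1.3]
(450, 340) [503.5 -95.3 137.6]
(430, 290) [496.6 -96.  122.1]
```

View pics/w12c.png

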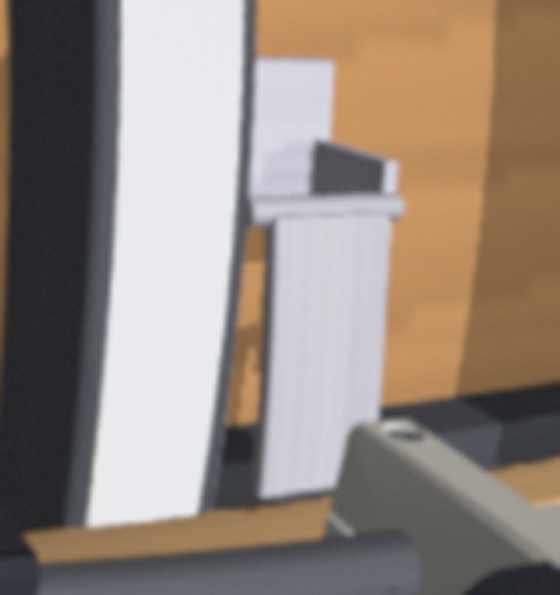

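The catch rises from z≈37 mm at its hinge to 45.5 mm at its tip (x≈534), so it is up in front of the board edge. The board touches the right stop and the pin, but its left part is still about 8 mm short of the left stop (695.8 against 703.7). I'll back off, then push gently on the bare robot-side edge between catch and pots to send the left side home.

{"fn": "servo_tool", "kwargs": {"grip": [1,1,1,1,1,1,1,1,1], "translation": [[0.002,0,0],[0.006,0,0],[0.014,0,0],[0.024,0,0],[0.034,0,-0.005],[0.036,0,-0.02],[0.036,0,-0.04],[0.036,0,-0.06],[0.036,0,-0.06]], "turn": [0,0,0,0,0,0,0,0,0]}}

```text
time_s: 25.2
tcp_pos: [0.4928, -0.1396, 0.0769]
eef_rot: [180.0, 0.4, 176.1]
contact_force: [0.3, 0.3, -0.3]
gripper_width: 0.0005
```

```bash
python3 - <<'E'
from h import *
go(.49,.08,.073,-170)
E
```

```text
pos [ 0.4928 -0.1396  0.0769] yaw 176.15 F [ 0.31  0.34 -0.28]
tool shift [0.0175, 0.2189, 0.0039] turn -0.2418
```

{"fn": "servo_tool", "kwargs": {"grip": [1,1,1,1,1,1,1,1,1,1], "translation": [[0.002,0.022,0],[0.004,0.044,0],[0.006,0.066,0],[0.008,0.088,0],[0.01,0.11,0],[0.012,0.132,0],[0.014,0.154,0],[0.016,0.176,0],[0.018,0.198,0],[0.018,0.219,0]], "turn": [-0.02,-0.04,-0.07,-0.1,-0.13,-0.16,-0.19,-0.22,-0.242,-0.242]}}

```text
time_s: 26.03
tcp_pos: [0.4869, 0.0811, 0.0731]
eef_rot: [180.0, 0.0, -169.9]
contact_force: [0.0, -0.3, -0.3]
gripper_width: 0.0003
```

{"fn": "servo_tool", "kwargs": {"grip": [1,1,1,1,1,1,1,1], "translation": [[0,0,0],[0,0,0.008],[0,0,0.018],[0,0,0.028],[0,0,0.038],[0,0,0.048],[0,0,0.056],[0,0,0.056]], "turn": [0,0,0,0,0,0,0,0]}}

```text
time_s: 26.7
tcp_pos: [0.4862, 0.0786, 0.0146]
eef_rot: [-179.9, -0.2, -170.1]
contact_force: [0.3, -0.0, 0.2]
gripper_width: 0.0005
```

```bash
python3 - <<'E'
from h import *
from plant import *
s=r.get_state()
p,d=capture('scene');cv2.imwrite('pics/scene13.png',cv2.resize(p[110:310,220:460],None,fx=3,fy=3,interpolation=cv2.INTER_CUBIC))
c=calibration('scene');W=world(d,c)*1000;np.save('s13.npy',d)
p,d=capture('top');cv2.imwrite('pics/top13.png',cv2.resize(p[150:260,140:380],None,fx=3.3,fy=3.3,interpolation=cv2.INTER_CUBIC));np.save('top13.npy',d)
edges(d,calibration('top'),[(235,345,1)])
go(.525,.08,.015,-170,s)
E
```

```text
far  ang 88.55 x at y=395,272,40,-47: 699.9 696.8 690.9 688.7
pos [0.4862 0.0786 0.0146] yaw -170.13 F [ 0.27 -0.01  0.16]
tool shift [-0.0385, -0.0053, -0.0004] turn -0.0022
```

View pics/scene13.png

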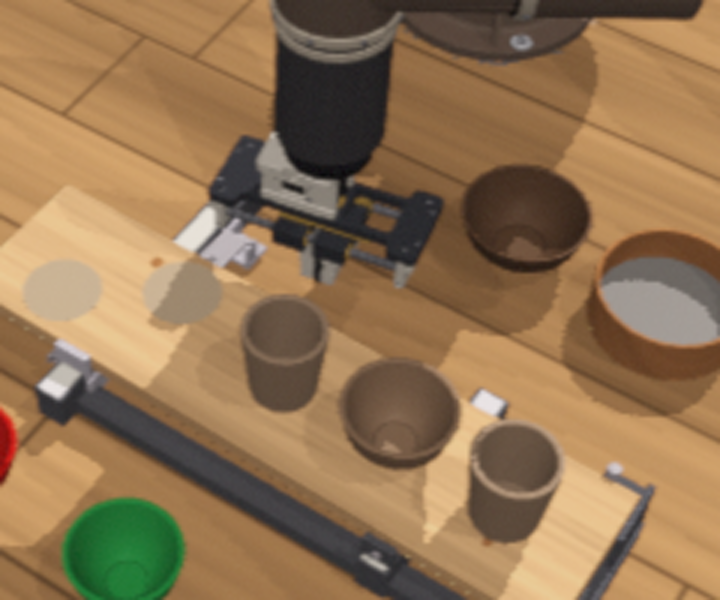

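View pics/top13.png

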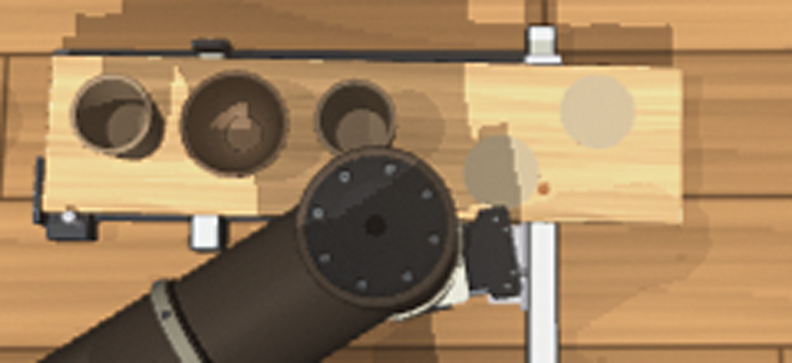

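The gripper is clear of the pots and bystanders, with the pots standing upright. I'll approach the edge and feel for contact.

{"fn": "servo_tool", "kwargs": {"grip": [1,1,1,1,1,1,1,1], "translation": [[-0.006,-0.001,0],[-0.012,-0.002,0],[-0.018,-0.003,0],[-0.024,-0.004,0],[-0.029,-0.005,0],[-0.033,-0.0058,0],[-0.035,-0.006,0],[-0.035,-0.006,0]], "turn": [0,0,0,0,0,0,0,0]}}

```text
time_s: 27.47
tcp_pos: [0.5238, 0.0803, 0.0166]
eef_rot: [-180.0, -0.0, -170.1]
contact_force: [-0.7, 0.3, 0.2]
gripper_width: 0.0003
```

{"fn": "servo_tool", "kwargs": {"grip": [1,1,1,1,1,1,1], "translation": [[-0.0007,-0.0001,0],[-0.0014,-0.0002,0],[-0.0021,-0.0003,0],[-0.0028,-0.0004,0],[-0.0035,-0.0006,0],[-0.004,-0.0007,0],[-0.004,-0.0007,0]], "turn": [0,0,0,0,0,0,0]}}

```text
time_s: 28.05
tcp_pos: [0.5276, 0.0803, 0.0168]
eef_rot: [180.0, 0.0, -170.0]
contact_force: [0.4, 0.3, -0.3]
gripper_width: 0.0002
```

{"fn": "servo_tool", "kwargs": {"grip": [1,1,1,1], "translation": [[-0.0005,-0.0001,0],[-0.001,-0.0002,0],[-0.0015,-0.0003,0],[-0.0015,-0.0003,0]], "turn": [0,0,0,0]}}

```text
time_s: 28.38
tcp_pos: [0.5282, 0.0801, 0.0165]
eef_rot: [-180.0, -0.1, -170.1]
contact_force: [-2.3, 0.6, 1.5]
gripper_width: 0.0009
```

{"fn": "servo_tool", "kwargs": {"grip": [1,1,1], "translation": [[-0.0005,-0.0001,0],[-0.001,-0.0002,0],[-0.001,-0.0002,0]], "turn": [0,0,0]}}

```text
time_s: 28.63
tcp_pos: [0.5283, 0.0799, 0.0163]
eef_rot: [-180.0, -0.2, -170.1]
contact_force: [-6.6, 2.0, 3.3]
gripper_width: 0.0002
```

{"fn": "servo_tool", "kwargs": {"grip": [1,1,1], "translation": [[-0.0004,-0.0001,0],[-0.0008,-0.0001,0],[-0.0008,-0.0001,0]], "turn": [0,0,0]}}

```text
time_s: 28.88
tcp_pos: [0.5284, 0.0797, 0.0162]
eef_rot: [-180.0, -0.2, -170.1]
contact_force: [-8.3, 2.7, 5.0]
gripper_width: 0.0004
```

{"fn": "servo_tool", "kwargs": {"grip": [1,1,1], "translation": [[-0.0004,-0.0001,0],[-0.0008,-0.0001,0],[-0.0008,-0.0001,0]], "turn": [0,0,0]}}

```text
time_s: 29.13
tcp_pos: [0.5284, 0.0795, 0.016]
eef_rot: [-180.0, -0.3, -170.1]
contact_force: [-11.6, 2.8, 5.1]
gripper_width: -0.0001
```

{"fn": "servo_tool", "kwargs": {"grip": [1,1,1], "translation": [[-0.0003,0,0],[-0.0005,0,0],[-0.0005,0,0]], "turn": [0,0,0]}}

```text
time_s: 29.38
tcp_pos: [0.5285, 0.0794, 0.0159]
eef_rot: [-180.0, -0.4, -170.1]
contact_force: [-12.0, 2.7, 5.8]
gripper_width: 0.0006
```

```bash
python3 - <<'E'
from h import *
from plant import *
s=r.get_state();print(s['tcp_pos'],s['contact_force'],np.linalg.norm(s['contact_force']))
p,d=capture('top');edges(d,calibration('top'),[(235,345,1),(165,215,0)])
E
```

```text
[0.52846823 0.07944113 0.01585469] [-11.95023474   2.74858972   5.79779388] 13.563822092198063
far  ang 88.55 x at y=395,272,40,-47: 699.9 696.8 690.9 688.7
near ang 118.98 x at y=395,272,40,-47: 519.0 587.1 715.6 763.8
```

```bash
python3 - <<'E'
from h import *
from plant import *
c=calibration('top');d=np.load('top13.npy');W=world(d,c)*1000
for u in (200,203,206,300,304,308):
    print(u,[(v,int(W[v,u,0].round()),int(W[v,u,2].round())) for v in range(158,176) if W[v,u,0]==W[v,u,0]])
p,_=capture('top');cv2.imwrite('pics/top14.png',cv2.resize(p[155:180,180:320],None,fx=5.7,fy=5.7,interpolation=cv2.INTER_NEAREST))
p,_=capture('scene');cv2.imwrite('pics/scene14.png',cv2.resize(p[220:330,290:450],None,fx=5,fy=5,interpolation=cv2.INTER_CUBIC))
E
```

```text
200 [(158, 742, -3), (159, 738, -2), (160, 734, 1), (161, 731, 0), (162, 711, 61), (163, 708, 62), (164, 705, 60), (165, 705, 50), (166, 704, 37), (167, 696, 59), (168, 693, 56), (169, 689, 61), (170, 686, 58), (171, 683, 57), (172, 680, 57), (173, 678, 54), (174, 674, 54), (175, 657, 116)]
203 [(158, 741, 1), (159, 737, 0), (160, 734, -1), (161, 731, -1), (162, 711, 63), (163, 709, 59), (164, 706, 57), (165, 705, 48), (166, 705, 36), (167, 697, 54), (168, 693, 55), (169, 691, 53), (170, 687, 55), (171, 682, 61), (172, 680, 59), (173, 663, 116), (174, 661, 114), (175, 657, 116)]
206 [(158, 742, -3), (159, 738, -2), (160, 734, 0), (161, 731, -1), (162, 711, 64), (163, 708, 62), (164, 705, 59), (165, 704, 50), (166, 703, 41), (167, 696, 58), (168, 693, 58), (169, 690, 55), (170, 687, 54), (171, 683, 58), (172, 666, 117), (173, 663, 116), (174, 661, 113), (175, 659, 110)]
300 [(158, 729, 40), (159, 726, 39), (160, 723, 36), (161, 719, 41), (162, 716, 39), (163, 713, 38), (164, 709, 39), (165, 705, 42), (166, 703, 40), (167, 694, 62), (168, 690, 65), (169, 688, 59), (170, 685, 58), (171, 683, 54), (172, 679, 57), (173, 675, 59), (174, 673, 55), (175, 669, 57)]
304 [(158, 728, 43), (159, 726, 38), (160, 723, 38), (161, 719, 42), (162, 716, 38), (163, 712, 41), (164, 708, 43), (165, 705, 44), (166, 703, 39), (167, 694, 63), (168, 691, 62), (169, 689, 57), (170, 686, 56), (171, 682, 58), (172, 678, 60), (173, 676, 58), (174, 672, 61), (175, 669, 58)]
308 [(158, 729, 40), (159, 727, 36), (160, 722, 40), (161, 719, 40), (162, 715, 41), (163, 712, 40), (164, 710, 37), (165, 705, 43), (166, 703, 40), (167, 694, 62), (168, 692, 55), (169, 689, 54), (170, 685, 58), (171, 682, 59), (172, 679, 55), (173, 675, 58), (174, 672, 58), (175, 669, 58)]
```

View pics/top14.png

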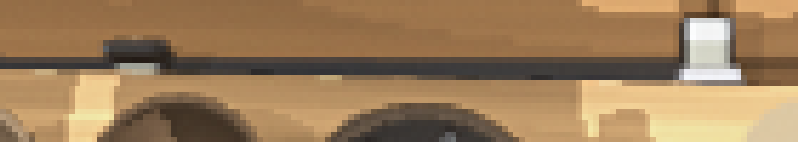

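View pics/scene14.png

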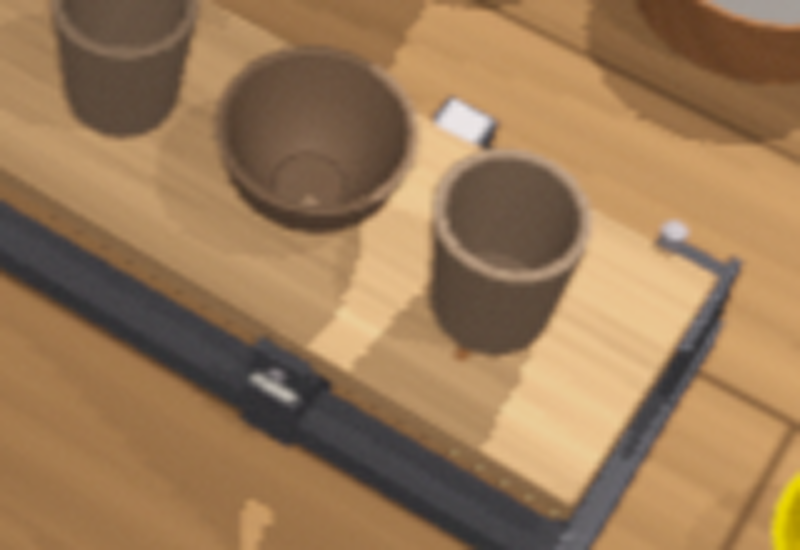

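The left stop is still about 7 mm away. Pivoting on the right stop also drives the board's corner into the end plate, so a pure +x push here binds (12 N, no motion). I'll ease the force and add a slight −y drag at the same contact so the board can slide as it turns.

{"fn": "servo_tool", "kwargs": {"grip": [1,1,1,1,1,1], "translation": [[0.0005,0,-0.0005],[0.0005,-0.0005,-0.001],[0.0006,-0.001,-0.001],[0.0007,-0.0015,-0.001],[0.0008,-0.002,-0.001],[0.0008,-0.002,-0.001]], "turn": [0,0,0,0,0,0]}}

```text
time_s: 30.03
tcp_pos: [0.5284, 0.0778, 0.0165]
eef_rot: [180.0, -0.3, -170.1]
contact_force: [-10.9, 3.9, 0.5]
gripper_width: 0.0004
```

```bash
python3 - <<'E'
from h import *
from plant import *
s=r.get_state();print(s['tcp_pos'],s['contact_force'],np.linalg.norm(s['contact_force']))
p,d=capture('top');edges(d,calibration('top'),[(235,345,1)])
E
```

```text
[0.52842968 0.07784582 0.01648957] [-10.94732154   3.91867847   0.50110519] 11.638341645336306
far  ang 88.52 x at y=395,272,40,-47: 700.1 696.9 691.0 688.7
```

{"fn": "servo_tool", "kwargs": {"grip": [1,1,1,1,1], "translation": [[-0.0001,-0.0005,0],[-0.0002,-0.001,0],[-0.0003,-0.0015,0],[-0.0003,-0.002,0],[-0.0003,-0.002,0]], "turn": [0,0,0,0,0]}}

```text
time_s: 30.5
tcp_pos: [0.5291, 0.076, 0.0165]
eef_rot: [180.0, -0.3, -170.1]
contact_force: [-10.1, 4.6, 0.4]
gripper_width: 0.0002
```

```bash
cat >> h.py <<'E'
def bare(d,c):
    W=world(d,c);z=W[...,2];iv=np.linalg.inv(c['view']);oo=iv[:3,3];o=[]
    for v in range(174,205):
        us=[u for u in range(300,380) if abs(z[v,u]-.058)<.01]
        if not us: continue
        q=iv[:3,:3]@np.array([(max(us)+.5-c['cx'])/c['fx'],-(v-c['cy'])/c['fy'],-1]);o.append((oo+q*((.058-oo[2])/q[2]))[:2]*1000)
    o=np.array(o);print('bare end y mean',np.median(o[:,1]).round(2),o[:,1].mean().round(2),'at x',o[:,0].mean().round(1))
E
python3 - <<'E'
from h import *
from plant import *
s=r.get_state();print(s['tcp_pos'],s['contact_force'],np.linalg.norm(s['contact_force']))
p,d=capture('top');c=calibration('top');edges(d,c,[(235,345,1)])
bare(np.load('top13.npy'),c);bare(d,c)
E
```

```text
[0.52909817 0.0760257  0.01650904] [-10.12152838   4.58026759   0.4204983 ] 11.117598967564389
far  ang 88.38 x at y=395,272,40,-47: 701.3 697.8 691.2 688.8
bare end y mean -178.48 -178.48 at x 624.2
bare end y mean -181.6 -181.6 at x 624.2
```

The board is turning now (697.8 at the left stop line). I'll continue the combined push.

{"fn": "servo_tool", "kwargs": {"grip": [1,1,1,1,1], "translation": [[-0.0002,-0.0004,0],[-0.0004,-0.0008,0],[-0.0006,-0.0012,0],[-0.0008,-0.0014,0],[-0.0008,-0.0014,0]], "turn": [0,0,0,0,0]}}

```text
time_s: 30.97
tcp_pos: [0.5295, 0.0748, 0.0164]
eef_rot: [180.0, -0.4, -170.1]
contact_force: [-12.4, 6.2, 1.7]
gripper_width: 0.0006
```

```bash
python3 - <<'E'
from h import *
from plant import *
s=r.get_state();print(s['tcp_pos'],s['contact_force'],np.linalg.norm(s['contact_force']))
p,d=capture('top');c=calibration('top');edges(d,c,[(235,345,1)])
bare(d,c)
E
```

```text
[0.52952898 0.07478883 0.01641095] [-12.36266197   6.22494154   1.7372575 ] 13.950031248480926
far  ang 87.92 x at y=395,272,40,-47: 704.6 700.2 691.8 688.6
bare end y mean -181.6 -181.6 at x 624.2
```

{"fn": "servo_tool", "kwargs": {"grip": [1,1,1,1,1], "translation": [[-0.0001,-0.0004,0],[-0.0002,-0.0008,0],[-0.0004,-0.001,0],[-0.0005,-0.0012,0],[-0.0005,-0.0012,0]], "turn": [0,0,0,0,0]}}

```text
time_s: 31.43
tcp_pos: [0.5298, 0.0736, 0.0163]
eef_rot: [180.0, -0.4, -170.1]
contact_force: [-14.3, 7.0, 2.3]
gripper_width: 0.0007
```

```bash
python3 - <<'E'
from h import *
from plant import *
s=r.get_state();print(s['tcp_pos'],s['contact_force'],np.linalg.norm(s['contact_force']))
p,d=capture('top');c=calibration('top');edges(d,c,[(235,345,1)])
bare(d,c)
E
```

```text
[0.52975265 0.07364564 0.01631522] [-14.32736153   6.97064076   2.25903018] 16.09243108795305
far  ang 87.71 x at y=395,272,40,-47: 706.2 701.3 692.0 688.5
bare end y mean -181.6 -181.6 at x 624.2
```

{"fn": "servo_tool", "kwargs": {"grip": [1,1,1,1], "translation": [[0.0003,-0.0003,0],[0.0003,-0.0006,0],[0.0003,-0.0009,0],[0.0003,-0.001,0]], "turn": [0,0,0,0]}}

```text
time_s: 31.82
tcp_pos: [0.5299, 0.0727, 0.0163]
eef_rot: [180.0, -0.4, -170.1]
contact_force: [-13.3, 7.6, 1.8]
gripper_width: 0.0007
```

```bash
python3 - <<'E'
from h import *
from plant import *
s=r.get_state();print(s['tcp_pos'],s['contact_force'],np.linalg.norm(s['contact_force']))
p,d=capture('top');c=calibration('top');edges(d,c,[(235,345,1)])
bare(d,c)
E
```

```text
[0.52988259 0.07266725 0.01630148] [-13.32346409   7.60740156   1.82355338] 15.450326883160377
far  ang 87.55 x at y=395,272,40,-47: 707.4 702.1 692.2 688.5
bare end y mean -184.71 -183.62 at x 624.2
```

{"fn": "servo_tool", "kwargs": {"grip": [1,1,1,1,1], "translation": [[0.0002,0.0005,0],[0.0001,0.001,0],[-0.0001,0.0012,0],[-0.0003,0.0012,0],[-0.0003,0.0012,0]], "turn": [0,0,0,0,0]}}

```text
time_s: 32.28
tcp_pos: [0.5301, 0.0733, 0.0163]
eef_rot: [-180.0, -0.4, -170.1]
contact_force: [-11.1, 2.2, 1.8]
gripper_width: 0.0003
```

```bash
python3 - <<'E'
from h import *
from plant import *
s=r.get_state();print(s['tcp_pos'],s['contact_force'],np.linalg.norm(s['contact_force']))
p,d=capture('top');c=calibration('top');edges(d,c,[(235,345,1)])
bare(d,c);np.save('top20.npy',d)
W=world(d,c)*1000
for u in (200,203,206):
    print(u,[(v,int(W[v,u,0].round()),int(W[v,u,2].round())) for v in range(161,172) if W[v,u,0]==W[v,u,0]])
cv2.imwrite('pics/top20.png',cv2.resize(p[150:260,140:380],None,fx=3.3,fy=3.3,interpolation=cv2.INTER_CUBIC))
E
```

```text
[0.53008806 0.07326718 0.01630178] [-11.11343825   2.1970624    1.79671513] 11.470125468287852
far  ang 87.48 x at y=395,272,40,-47: 707.9 702.5 692.3 688.4
bare end y mean -181.6 -183.11 at x 624.2
200 [(161, 731, 1), (162, 711, 64), (163, 707, 65), (164, 704, 64), (165, 702, 60), (166, 700, 56), (167, 696, 57), (168, 693, 58), (169, 689, 61), (170, 687, 57), (171, 684, 55)]
203 [(161, 730, 2), (162, 710, 64), (163, 709, 59), (164, 706, 58), (165, 703, 57), (166, 700, 54), (167, 697, 55), (168, 693, 58), (169, 690, 57), (170, 686, 57), (171, 682, 62)]
206 [(161, 732, -5), (162, 712, 59), (163, 708, 62), (164, 705, 61), (165, 705, 48), (166, 699, 59), (167, 696, 58), (168, 692, 59), (169, 689, 59), (170, 686, 58), (171, 670, 114)]
```

View pics/top20.png

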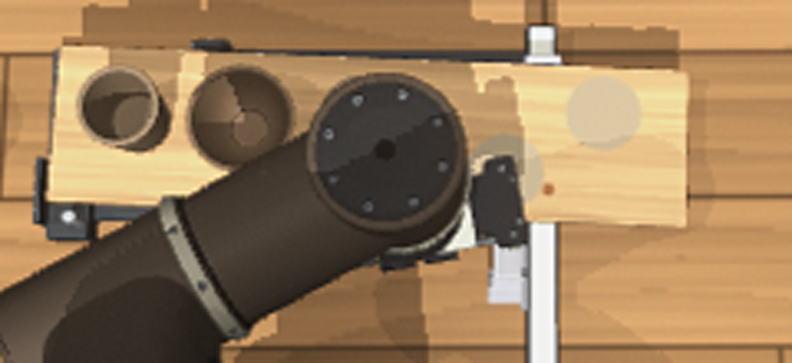

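{"fn": "servo_tool", "kwargs": {"grip": [1,1,1,1], "translation": [[-0.0002,0.0003,-0.0002],[-0.0004,0.0005,-0.0003],[-0.0006,0.0005,-0.0003],[-0.0006,0.0005,-0.0003]], "turn": [0,0,0,0]}}

```text
time_s: 32.67
tcp_pos: [0.5304, 0.0738, 0.0164]
eef_rot: [-180.0, -0.4, -170.1]
contact_force: [-10.9, 3.5, -0.8]
gripper_width: 0.0004
```

```bash
python3 - <<'E'
from h import *
from plant import *
s=r.get_state();print(s['tcp_pos'],s['contact_force'],np.linalg.norm(s['contact_force']))
p,d=capture('top');c=calibration('top');edges(d,c,[(235,345,1)]);bare(d,c)
E
```

```text
[0.53035651 0.07376843 0.0163632 ] [-10.92584991   3.49283815  -0.81431818] 11.499444712263312
far  ang 87.37 x at y=395,272,40,-47: 708.8 703.1 692.5 688.5
bare end y mean -181.6 -182.81 at x 624.2
```

{"fn": "servo_tool", "kwargs": {"grip": [1,1,1,1], "translation": [[-0.0002,0.0003,0],[-0.0004,0.0004,0],[-0.0006,0.0004,0],[-0.0006,0.0004,0]], "turn": [0,0,0,0]}}

```text
time_s: 33.05
tcp_pos: [0.5304, 0.0739, 0.0163]
eef_rot: [-179.9, -0.5, -170.1]
contact_force: [-11.6, 1.9, -0.2]
gripper_width: 0.0006
```

{"fn": "servo_tool", "kwargs": {"grip": [1,1,1], "translation": [[-0.0002,0,0],[-0.0004,0,0],[-0.0004,0,0]], "turn": [0,0,0]}}

```text
time_s: 33.3
tcp_pos: [0.5305, 0.0738, 0.0163]
eef_rot: [-179.9, -0.5, -170.2]
contact_force: [-12.8, 2.3, 1.1]
gripper_width: 0.0003
```

```bash
python3 - <<'E'
from h import *
from plant import *
s=r.get_state();print(s['tcp_pos'],s['contact_force'],np.linalg.norm(s['contact_force']))
p,d=capture('top');c=calibration('top');edges(d,c,[(235,345,1)]);bare(d,c)
E
```

```text
[0.53045065 0.07383658 0.01630107] [-12.78976793   2.29289996   1.08037271] 13.038510618064683
far  ang 87.38 x at y=395,272,40,-47: 708.7 703.1 692.4 688.4
bare end y mean -181.6 -182.81 at x 624.2
```

The left side now reads 703.1, with the stop face at about 703.7, and it won't move further. I'll back off, lift, and go round to the bare end for a check.

{"fn": "servo_tool", "kwargs": {"grip": [1,1,1,1,1,1,1,1,1], "translation": [[0.002,0,0],[0.006,0,0],[0.014,0,0],[0.024,0,0],[0.034,0,-0.005],[0.036,0,-0.025],[0.036,0,-0.045],[0.036,0,-0.065],[0.036,0,-0.065]], "turn": [0,0,0,0,0,0,0,0,0]}}

```text
time_s: 34.1
tcp_pos: [0.5019, 0.0701, 0.0875]
eef_rot: [179.9, 0.4, -170.0]
contact_force: [1.3, 1.5, 0.5]
gripper_width: 0.0005
```

```bash
python3 - <<'E'
from h import *
go(.53,-.25,.08,-93)
E
```

```text
pos [0.5019 0.0701 0.0875] yaw -169.98 F [1.31 1.48 0.48]
tool shift [0.028, -0.3201, 0.0075] turn -1.3435
```

{"fn": "servo_tool", "kwargs": {"grip": [1,1,1,1,1,1,1,1,1,1], "translation": [[0.003,-0.03,0],[0.006,-0.06,0],[0.009,-0.09,0],[0.012,-0.12,0],[0.015,-0.15,0],[0.018,-0.18,0],[0.021,-0.21,0],[0.024,-0.24,0],[0.027,-0.28,0],[0.028,-0.32,0]], "turn": [-0.05,-0.15,-0.25,-0.35,-0.45,-0.55,-0.65,-0.75,-0.85,-0.95]}}

```text
time_s: 34.93
tcp_pos: [0.5271, -0.252, 0.0837]
eef_rot: [-179.9, 0.0, -115.3]
contact_force: [1.2, 0.9, 0.8]
gripper_width: 0.0006
```

```bash
python3 - <<'E'
from h import *
from plant import *
s=r.get_state();p,d=capture('top');c=calibration('top');np.save('top21.npy',d)
edges(d,c,[(235,340,1),(175,345,0)]);bare(d,c)
cv2.imwrite('pics/top21.png',cv2.resize(p[150:260,140:380],None,fx=3.3,fy=3.3,interpolation=cv2.INTER_CUBIC))
W=world(d,c)*1000
for v in (200,204,207): print(v,[(u,int(W[v,u,1].round()),int(W[v,u,2].round())) for u in range(150,164) if W[v,u,1]==W[v,u,1]])
go(.53,-.25,.08,-93)
E
```

```text
far  ang 86.88 x at y=395,272,40,-47: 711.0 704.3 691.7 686.9
near ang 87.18 x at y=395,272,40,-47: 559.2 553.2 541.8 537.5Traceback (most recent call last):
  File "<stdin>", line 4, in <module>
  File "h.py", line 90, in bare
    o=np.array(o);print('bare end y mean',np.median(o[:,1]).round(2),o[:,1].mean().round(2),'at x',o[:,0].mean().round(1))
                                                    ~^^^^^
IndexError: too many indices for array: array is 1-dimensional, but 2 were indexed
```

```bash
python3 - <<'E'
from h import *
from plant import *
p,d=capture('top');c=calibration('top')
cv2.imwrite('pics/top22.png',cv2.resize(p[150:260,140:380],None,fx=3.3,fy=3.3,interpolation=cv2.INTER_CUBIC))
print(edges(d,c,[(235,300,1),(175,300,0)]))
W=world(d,c)*1000
for v in (200,204,207): print(v,[(u,int(W[v,u,1].round()),int(W[v,u,2].round())) for u in range(150,164) if W[v,u,1]==W[v,u,1]])
go(.53,-.25,.08,-93)
p,d=capture('wrist');cv2.imwrite('pics/w22.png',p)
E
```

```text
far  ang 87.04 x at y=395,272,40,-47: 710.3 703.9 691.9 687.4
near ang 87.16 x at y=395,272,40,-47: 559.3 553.2 541.7 537.4
[array([5.1679544e-02, 9.9866372e-01, 6.9393774e+02, 7.8897797e+01],
      dtype=float32), array([4.9483661e-02, 9.9877495e-01, 5.4784668e+02, 1.6423566e+02],
      dtype=float32)]
200 [(150, 451, 5), (151, 428, 61), (152, 425, 59), (153, 425, 52), (154, 423, 47), (155, 418, 55), (156, 413, 60), (157, 408, 64), (158, 407, 58), (159, 404, 58), (160, 402, 54), (161, 397, 60), (162, 395, 56), (163, 392, 56)]
204 [(150, 451, 1), (151, 427, 61), (152, 425, 58), (153, 424, 52), (154, 424, 42), (155, 415, 60), (156, 413, 56), (157, 410, 58), (158, 406, 59), (159, 404, 58), (160, 401, 57), (161, 397, 59), (162, 394, 60), (163, 390, 62)]
207 [(150, 430, 61), (151, 426, 63), (152, 424, 61), (153, 423, 54), (154, 420, 54), (155, 415, 59), (156, 413, 58), (157, 408, 62), (158, 405, 62), (159, 404, 56), (160, 399, 61), (161, 397, 59), (162, 394, 57), (163, 391, 58)]
pos [ 0.5277 -0.2552  0.0832] yaw -115.51 F [ 0.28  0.63 -1.01]
tool shift [-0.0057, 0.0001, 0.0032] turn -0.3928
```

View pics/top22.png

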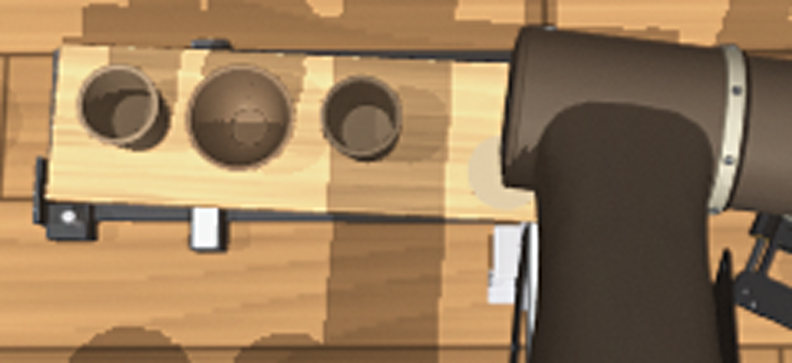

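The left edge is at the left stop now (703.9) and the catch is visible in front of the edge at (508,265). The drag left about a 3 mm gap at the end plate. I'll close it with a gentle endways push near the robot-side corner of the bare end.

```bash
python3 - <<'E'
from h import *
go(.563,-.223,.08,-93)
E
```

```text
pos [ 0.5271 -0.2532  0.0829] yaw -115.8 F [-0.61  0.36 -0.88]
tool shift [-0.0428, -0.0192, 0.0029] turn -0.3979
```

{"fn": "servo_tool", "kwargs": {"grip": [1,1,1,1,1,1,1,1,1,1], "translation": [[-0.01,-0.005,0],[-0.02,-0.01,0],[-0.03,-0.015,0],[-0.042,-0.019,0],[-0.042,-0.019,0.01],[-0.042,-0.019,0.025],[-0.042,-0.019,0.04],[-0.042,-0.019,0.055],[-0.042,-0.019,0.068],[-0.042,-0.019,0.068]], "turn": [-0.1,-0.2,-0.3,-0.398,-0.398,-0.398,-0.398,-0.398,-0.398,-0.398]}}

```text
time_s: 35.92
tcp_pos: [0.5602, -0.22, 0.0122]
eef_rot: [179.7, 0.0, -93.0]
contact_force: [-0.8, 0.5, 0.3]
gripper_width: 0.0001
```

```bash
python3 - <<'E'
from h import *
from plant import *
p,d=capture('scene');cv2.imwrite('pics/scene23.png',cv2.resize(p[90:200,190:310],None,fx=6,fy=5.4,interpolation=cv2.INTER_CUBIC))
go(.563,-.198,.012,-93)
E
```

```text
pos [ 0.5612 -0.2203  0.0137] yaw -92.91 F [-0.09 -0.96  0.55]
tool shift [-0.0224, -0.0007, 0.0017] turn 0.0016
```

View pics/scene23.png

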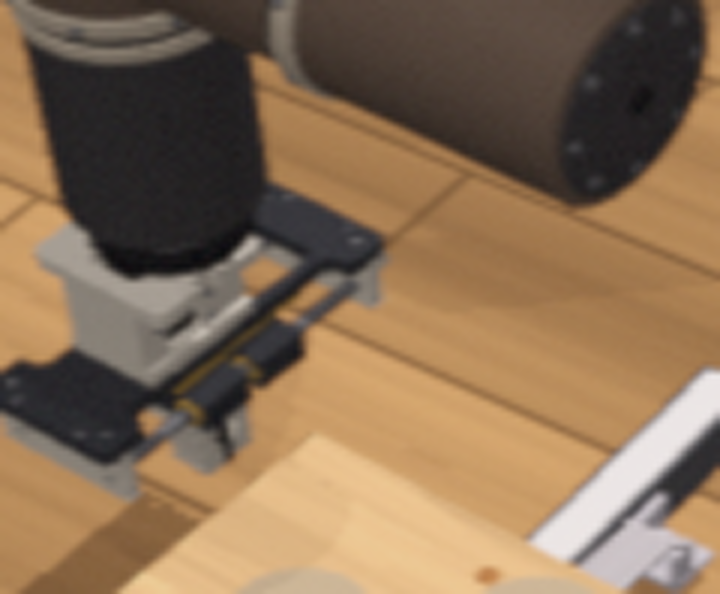

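The finger is clear of the end face and low enough. I'll approach and feel for the face.

{"fn": "servo_tool", "kwargs": {"grip": [1,1,1,1,1,1,1,1], "translation": [[-0.005,0,0.001],[-0.01,0,0.001],[-0.015,0,0.001],[-0.019,0,0.001],[-0.022,0,0.001],[-0.023,0,0.001],[-0.024,0,0.001],[-0.025,0,0.001]], "turn": [0,0,0,0,0,0,0,0]}}

```text
time_s: 36.63
tcp_pos: [0.5643, -0.1961, 0.0142]
eef_rot: [-180.0, 0.0, -92.8]
contact_force: [-0.0, -0.3, 0.2]
gripper_width: 0.0005
```

{"fn": "servo_tool", "kwargs": {"grip": [1,1,1,1,1], "translation": [[-0.0006,0,0],[-0.0012,0,0],[-0.0018,0,0],[-0.0024,0,0],[-0.0024,0,0]], "turn": [0,0,0,0,0]}}

```text
time_s: 37.05
tcp_pos: [0.5643, -0.1938, 0.014]
eef_rot: [180.0, 0.0, -92.8]
contact_force: [-0.2, 0.6, -0.3]
gripper_width: 0.0004
```

{"fn": "servo_tool", "kwargs": {"grip": [1,1,1,1], "translation": [[-0.0005,0,0],[-0.001,0,0],[-0.0015,0,0],[-0.0015,0,0]], "turn": [0,0,0,0]}}

```text
time_s: 37.38
tcp_pos: [0.5645, -0.1922, 0.0141]
eef_rot: [-180.0, 0.0, -92.8]
contact_force: [0.6, -0.8, 0.3]
gripper_width: 0.0006
```

{"fn": "servo_tool", "kwargs": {"grip": [1,1,1,1], "translation": [[-0.0005,0,0],[-0.001,0,0],[-0.0015,0,0],[-0.0015,0,0]], "turn": [0,0,0,0]}}

```text
time_s: 37.72
tcp_pos: [0.5644, -0.191, 0.0141]
eef_rot: [180.0, -0.0, -92.8]
contact_force: [0.9, -3.1, 1.0]
gripper_width: 0.0006
```

{"fn": "servo_tool", "kwargs": {"grip": [1,1,1,1], "translation": [[-0.0005,0,0],[-0.001,0,0],[-0.0015,0,0],[-0.0015,0,0]], "turn": [0,0,0,0]}}

```text
time_s: 38.05
tcp_pos: [0.5645, -0.1893, 0.0141]
eef_rot: [180.0, -0.0, -92.8]
contact_force: [-0.1, -2.7, -0.5]
gripper_width: 0.0004
```

{"fn": "servo_tool", "kwargs": {"grip": [1,1,1], "translation": [[-0.0004,0,0],[-0.0008,0,0],[-0.0008,0,0]], "turn": [0,0,0]}}

```text
time_s: 38.3
tcp_pos: [0.5646, -0.1884, 0.0141]
eef_rot: [180.0, -0.0, -92.8]
contact_force: [-0.9, -1.9, 0.8]
gripper_width: 0.0007
```

{"fn": "servo_tool", "kwargs": {"grip": [1,1,1], "translation": [[-0.0004,0,0],[-0.0008,0,0],[-0.0008,0,0]], "turn": [0,0,0]}}

```text
time_s: 38.55
tcp_pos: [0.5646, -0.1876, 0.0141]
eef_rot: [180.0, 0.0, -92.8]
contact_force: [-0.9, -1.7, 0.8]
gripper_width: 0.0006
```

{"fn": "servo_tool", "kwargs": {"grip": [1,1,1], "translation": [[-0.0004,0,0],[-0.0007,0,0],[-0.0007,0,0]], "turn": [0,0,0]}}

```text
time_s: 38.8
tcp_pos: [0.5646, -0.1873, 0.014]
eef_rot: [180.0, -0.0, -92.8]
contact_force: [0.5, -5.0, -0.8]
gripper_width: 0.0005
```

```bash
python3 - <<'E'
from h import *
from plant import *
s=r.get_state();print(s['tcp_pos'],s['contact_force'])
p,d=capture('top');c=calibration('top')
edges(d,c,[(235,285,1),(175,260,0)])
W=world(d,c)*1000
for v in (200,204,207): print(v,[(u,int(W[v,u,1].round()),int(W[v,u,2].round())) for u in range(151,158) if W[v,u,1]==W[v,u,1]])
E
```

```text
[ 0.56462322 -0.18732317  0.01404796] [ 0.51458622 -5.02191536 -0.77934244]
far  ang 22.79 x at y=395,272,40,-47: 1314.1 1021.4 469.3 262.3
near ang 87.24 x at y=395,272,40,-47: 559.1 553.1 541.9 537.7
200 [(151, 428, 59), (152, 423, 65), (153, 425, 53), (154, 420, 56), (155, 416, 60), (156, 414, 57), (157, 411, 56)]
204 [(151, 426, 64), (152, 426, 56), (153, 422, 57), (154, 419, 59), (155, 416, 57), (156, 412, 60), (157, 410, 59)]
207 [(151, 425, 66), (152, 424, 60), (153, 422, 56), (154, 419, 56), (155, 415, 58), (156, 412, 60), (157, 410, 56)]
```

It met the plate at 5 N and the left edge hasn't moved. I'll back off and park the arm clear for a final inspection.

{"fn": "servo_tool", "kwargs": {"grip": [1,1,1,1,1,1,1,1,1,1], "translation": [[0.002,0,0],[0.006,0,0],[0.012,0,0],[0.022,0,0],[0.035,0,-0.005],[0.04,0,-0.02],[0.04,0,-0.04],[0.04,0,-0.065],[0.04,0,-0.09],[0.04,0,-0.1]], "turn": [0,0,0,0,0,0,0,0,0,0]}}

```text
time_s: 39.68
tcp_pos: [0.5643, -0.2287, 0.1182]
eef_rot: [-179.7, -0.1, -92.8]
contact_force: [0.2, -0.4, 0.8]
gripper_width: 0.0004
```

{"fn": "servo_tool", "kwargs": {"grip": [1,1,1,1,1,1,1,1,1,1], "translation": [[0.02,0.02,0],[0.04,0.04,0],[0.06,0.06,0],[0.08,0.08,0],[0.1,0.1,0],[0.12,0.12,0],[0.14,0.14,0],[0.16,0.16,0],[0.18,0.18,0],[0.18,0.18,0]], "turn": [0,0,0,0,0,0,0,0,0,0]}}

```text
time_s: 40.52
tcp_pos: [0.3705, -0.4004, 0.1141]
eef_rot: [180.0, 0.0, -93.0]
contact_force: [0.4, -0.1, -0.5]
gripper_width: 0.0001
```

```bash
python3 - <<'E'
from h import *
from plant import *
p,d=capture('top');c=calibration('top');np.save('top30.npy',d)
cv2.imwrite('pics/top30.png',cv2.resize(p[150:260,140:380],None,fx=3.3,fy=3.3,interpolation=cv2.INTER_CUBIC))
cv2.imwrite('pics/top30f.png',p)
q,_=capture('scene');cv2.imwrite('pics/scene30.png',q)
edges(d,c,[(175,345,1),(175,285,0)])
W=world(d,c)*1000
for u in (200,203,206,300,304,308):
    print(u,[(v,int(W[v,u,0].round()),int(W[v,u,2].round())) for v in range(162,172)])
for u in (289,291,293,295): print('catch',u,[tuple(W[v,u].round().astype(int)) for v in range(214,236,2) if W[v,u,0]==W[v,u,0]])
E
```

```text
far  ang 87.22 x at y=395,272,40,-47: 709.9 703.9 692.6 688.4
near ang 87.23 x at y=395,272,40,-47: 559.1 553.1 541.9 537.7
200 [(162, 710, 65), (163, 708, 63), (164, 705, 61), (165, 702, 60), (166, 699, 58), (167, 696, 58), (168, 693, 56), (169, 689, 58), (170, 687, 55), (171, 683, 59)]
203 [(162, 710, 64), (163, 708, 60), (164, 705, 60), (165, 703, 56), (166, 699, 61), (167, 695, 60), (168, 693, 58), (169, 690, 55), (170, 686, 61), (171, 682, 61)]
206 [(162, 711, 62), (163, 707, 64), (164, 705, 59), (165, 703, 57), (166, 700, 55), (167, 696, 56), (168, 692, 60), (169, 690, 56), (170, 673, 114), (171, 670, 114)]
300 [(162, 716, 38), (163, 712, 42), (164, 710, 37), (165, 706, 39), (166, 703, 38), (167, 694, 62), (168, 691, 62), (169, 688, 59), (170, 686, 55), (171, 682, 60)]
304 [(162, 716, 38), (163, 713, 37), (164, 709, 40), (165, 706, 40), (166, 702, 44), (167, 694, 61), (168, 690, 64), (169, 690, 53), (170, 685, 60), (171, 681, 61)]
308 [(162, 715, 41), (163, 713, 39), (164, 709, 41), (165, 706, 40), (166, 703, 38), (167, 695, 59), (168, 691, 62), (169, 690, 52), (170, 685, 59), 
[... 1343 characters left out ...]
(np.int64(504), np.int64(-11), np.int64(45)), (np.int64(498), np.int64(-11), np.int64(44)), (np.int64(492), np.int64(-11), np.int64(39)), (np.int64(486), np.int64(-11), np.int64(36))]
catch 295 [(np.int64(546), np.int64(-17), np.int64(57)), (np.int64(540), np.int64(-17), np.int64(55)), (np.int64(535), np.int64(-18), np.int64(49)), (np.int64(529), np.int64(-18), np.int64(43)), (np.int64(523), np.int64(-18), np.int64(43)), (np.int64(517), np.int64(-18), np.int64(44)), (np.int64(510), np.int64(-18), np.int64(43)), (np.int64(505), np.int64(-18), np.int64(40)), (np.int64(498), np.int64(-18), np.int64(41)), (np.int64(492), np.int64(-17), np.int64(41)), (np.int64(486), np.int64(-18), np.int64(38))]
```

View pics/top30.png

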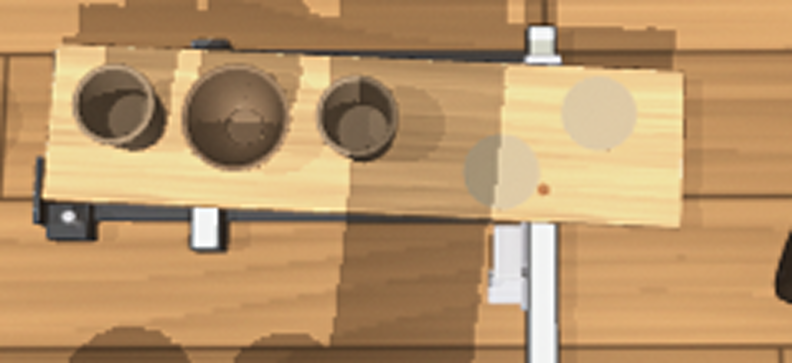

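View pics/scene30.png

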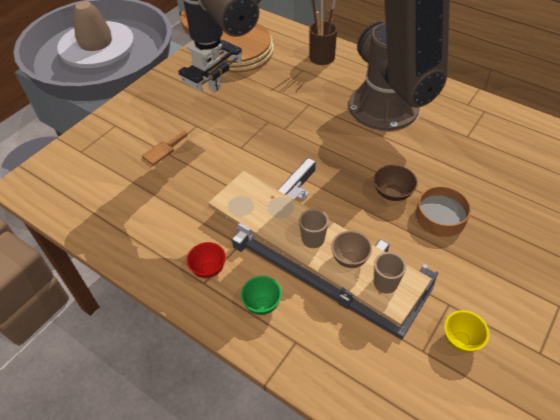

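The board touches both stops and the end plate, the catch tip stands at z≈47 mm in front of the edge, and the pots and bystanders are in place. I'm handing it in.

```bash
python3 -c "
from plant import order,r
print(r.get_state()['time_s']);print(order.close_job())"
```

```text
40.6167
the job is handed in; nothing more can be done
None
```

The board is home against both back stops with the spring catch up in front of its edge, and I handed the job in at 40.6 s with the arm parked clear. I can't see the judge's verdict; the results below are from my own camera and force checks.

**What I did**
- I pushed the bare end until the board butted against the end plate, where the force reached about 10.5 N.
- I then swung the bare end round on the pin to the right stop, at about 7.5 N, and the catch rose.
- At that point the left side was still about 7 mm short of its stop. A push between the catch and the pots, with a slight sideways drag, sent it home. The highest force I read was about 16 N.
- The sideways drag opened about a 3 mm gap at the end plate, so I closed it with a 5 N push on the bare end.

**Final checks**
- **Left stop:** the board's back edge is at x≈703.9 mm and the stop face at about 703.7 mm.
- **Right stop:** the edge is at x≈688.4 mm, the same as when it first met the stop.
- **End plate:** no gap that I could see.
- **Catch:** the tip is about 47 mm above the bench, so it is up.
- **Pots and bystanders:** the pots look to be standing where they were on the board, and the other things on the bench look unmoved.

**What disagreed**
- **Tool height:** the reported height was about 28 mm lower than the cameras showed. On the first approach the fingers went a few millimetres over the bare end of the board without touching it. I then worked from the camera height.
- **Force:** I only read it at the end of each move, so brief peaks between readings were not seen.

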